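Load a spring-bar flattening clamp with spectacle fronts

ROBOT

A 6-joint arm with a two-finger parallel gripper is mounted at the origin on a cart in front of the work surface, level with it; the furniture and walls round the work are solid. World frame = base frame: x ahead of the robot, y to its left, z up, the work surface at z = 0. Lengths are in m, angles in rad, forces in N, time in s.
With the tool pointing down it reaches from about 0.35 to 0.775 m from the base axis. Payload 5.5 kg.
Tool frame: the origin (TCP) lies on the mounting face of the last link; the fingertips stand 173 mm ahead of it and the grasp point (between the pads) lies 155 mm ahead of it; z points along the fingers, y is the direction in which the jaws open and shut (so a half turn about z gives the same grasp; the last joint's range is limited). The gripper opens to 85 mm and grips with 20 to 120 N. Pads are 22 mm wide; open, the fingers measure 114 mm over their backs; the gripper's body (76 mm by 85 mm) begins 54 mm behind the grasp point. The pads swing forward as they close: fully open they stand 13 mm farther back than shut.
Start: joints at [1.204, 0.313, 0.046, 1.304, 0, 1.431], TCP at [0.129, 0.56, 0.405] pointing down, gripper open.
Joint ranges: [-2.76, 2.76], [-0.86, 1.69], [-1.03, 1.26], [-2.2, 2.34], [-1.47, 1.5], [-3.14, 3.14]. Speed limits (rad/s): [2.57, 2.57, 3.14, 3.14, 3.14, 3.14].

INTERFACE

Orientations are given as a unit quaternion [w, x, y, z].
In Python, from workcell import * gives the robot as it stands. The module is installed in compiled form; this text tells all that it offers.
- The arm moves only by the shell command python3 -m crank 'ROWS' [FORCE]. ROWS is JSON, a list of rows, each a list of 7 numbers: the shift along the tool's x, y, z in mm, then the turn, a rotation vector about the tool's x, y, z in degrees, then the opening, from 0 (shut) to 1 (fully open). A call has exactly 8 rows; each row shifts and turns the commanded pose from where the row before left it, along the tool's axes as they then stand; what a row does not reach is not made up. A row lasts 1/8 s, in which the tool goes at most 62.5 mm and 10.7 degrees, less where a joint would pass 70% of its speed; a pose out of reach is approached as far as the arm can. A call with a gripper value outside its range is refused whole. The fingers move at their own pace and stop on an object; FORCE is the grip in N (left out, the last holds). Time passes only in rows, so rows that do not move let the fingers close, or fill a call up. It gives the time, the measured TCP pose, the force and the opening at its end, in the units of the state.
- get_state(): the state, without advancing time (a new reading comes with each control period).
- read_camera(name): name is "scene" or "side" or "wrist"; returns the picture (384x512x3 uint8, blue, green, red); there is no depth.
- calibration(name): a dict with "fx", "fy", "cx", "cy" (pixels), "extrinsics" (4x4, takes a point from world to camera coordinates). Camera axes: x right, y down, z forward; pixel columns grow to the right and rows downward; lengths in m; the calibration is good to about 2 mm. A picture is of the moment at which its call begins: read the wrist's pose just before it. calibration takes no time and is no camera call; for the wrist camera it gives the pose at the moment of the call.
- hand_in(): hands the job in, once; it reports no verdict.
The state is a dict: "clock": time; "joint_pos": joint angles; "qvel": joint speeds; "tau": joint torques, N m; "tcp_pos": TCP position; "orientation": TCP orientation; "wrist_force": force on the tool from outside, world axes, zero at the start; "ft_torque": the same for the moment, N m; "finger_gap": finger opening in m.
Only numpy, scipy, OpenCV 4.12 (cv2) and the standard library are available. Lean on these libraries where they do the work, as an engineer would, in place of code of your own. Each camera call takes 0.05 s, during which the arm holds its last target.

TASK

Load the flattening clamp: press its thumb catch so that the sprung bar swings open, lay the plain thick block flat in the nest, on it every spectacle front blank that lies on the bench, and last the metal plate with its round boss up, all flat and square between the corner guides. Then swing the bar down against its spring until the catch snaps over the pin at its end and keeps it shut, and leave the things round the clamp where they stand.

Things in the scene. Friction and masses are not known exactly. Their poses are not given: they have to be found in the camera images.
- clamp: flattening clamp fixed on the table: grey base plate 90 x 282 x 12 mm. Origin: on the table under the centre of the nest; y along the clamp from the nest towards the bar's hinge (the thumb catch is at the -y end), z up
- nest (a point): centre of the nest's floor, 12 mm above the table, axes as the clamp's. Nest: pocket 52 mm (x) by 144 mm (y) between four L-shaped corner guides, 56 mm high, whose mouths flare on for 11 mm up and 6 mm out. The long sides are open over the middle 84 mm (y -42 to 42 mm) for fingers; nothing stands beside them there
- bar_hinge (a point): axis of the bar's hinge (along the clamp's x), 105 mm from the nest centre on its +y side, 106 mm above the table. Its torsion spring opens the bar: 0.74 N m shut, 0.15 N m open (gravity: 0.3 N m the other way when level); damped
- bar (a joint): clamp bar's angle, rad: 0 shut and latched, level over the nest; 1.85 open, leaning 16 degrees back, end 340 mm above the table. Swings open by itself in about 2 s; can be pushed 0.03 past shut. Steel, 24 mm wide, 12 mm thick; a fork with a cross pin 236 mm from the hinge at its end; a sprung rubber foot under its middle presses the stack over the last 0.2 rad with 4 to 6 N
- bar_grip (a point): centre of the black grip sleeve on the bar, 192 mm from the hinge; sleeve 30 mm wide (along the clamp's x), 20 mm thick, 50 mm long; the bar goes on 51 mm beyond this point. Can be pinched across its width from above and led along its arc, turning between the pads, or pushed down from above when low
- catch (a joint): thumb catch's angle, rad: 0 at rest, to 0.35 as its tab is pressed down; springs back by itself. Above about 0.18 it frees the bar's pin. As the bar is pushed down (10 to 15 N at the grip in all) the pin cams the catch aside, and it snaps over the pin when the bar reaches 0
- catch_tab (a point): where to press the catch: middle of the top of its steel thumb tab (26 x 64 mm, ribbed), 83 mm above the table, 192 mm from the nest centre on the -y side. Pressing straight down 12 to 18 mm with about 5 to 10 N frees the bar; the catch's hook stands up to 132 mm above the table 40 mm nearer the nest and leans 15 mm towards the tab as it opens
- base_block: plain thick block of light wood, 140 x 48 x 16 mm, 130 g, no openings. Origin: centre of its underside; y along its 140 mm side, z up
- front_1: spectacle front blank: flat black plate 140 x 48 x 8 mm with two round 35 mm lens openings, 55 g. Origin: centre of its underside; y along its 140 mm side, z up. Grasp it across its 48 mm width at the middle. Lies on the table
- front_2: spectacle front blank: flat black plate 140 x 48 x 8 mm with two round 35 mm lens openings, 55 g. Origin: centre of its underside; y along its 140 mm side, z up. Grasp it across its 48 mm width at the middle. Lies on the table
- front_3: spectacle front blank: flat black plate 140 x 48 x 8 mm with two round 35 mm lens openings, 55 g. Origin: centre of its underside; y along its 140 mm side, z up. Grasp it across its 48 mm width at the middle. If present, lies squarely on front_1
- front_4: spectacle front blank: flat black plate 140 x 48 x 8 mm with two round 35 mm lens openings, 55 g. Origin: centre of its underside; y along its 140 mm side, z up. Grasp it across its 48 mm width at the middle. If present, lies squarely on front_2
- top_plate: aluminium pressure plate 140 x 48 x 10 mm with a round boss 34 mm across and 6 mm high on the middle of its upper face and four screw heads, 190 g. Origin: centre of its underside; y along its 140 mm side, z up
- glue_bottle: white glue bottle with a yellow label and pointed cap, 35 mm across, 98 mm tall, stands beyond the clamp to the right; a bystander
- parts_bin: small open blue bin, 60 x 85 x 28 mm, at the hinge end of the clamp; a bystander
- tape_a: upright-cored roll of brown packing tape, 92 mm across, 48 mm high, lies beyond the clamp to the left; a bystander

How it is judged:
On the way, in this order (a step that is already met when the one before it is completed fails the run):
1. the catch is released and the bar has swung open (value of joint bar above 1.4 rad), for 0.2 s.
2. the thick block lies flat on the nest's floor (horizontal distance between base_block and nest below 0.004 m and angle between the y axis of base_block and the y axis of nest, either way round below 0.05 rad and angle between base_block's own z axis and vertical below 0.05 rad and z of base_block in the frame of nest below 0.003 m), for 0.3 s.
3. every front blank lies flat and square in the nest on the block (all of step 2 and horizontal distance between each of front_1, front_2, front_3, front_4 and nest below 0.004 m and angle between the y axis of each of front_1, front_2, front_3, front_4 and the y axis of nest, either way round below 0.05 rad and angle between each of front_1, front_2, front_3, front_4's own z axis and vertical below 0.05 rad and z of front_1 in the frame of base_block between 0.014 and 0.043 m and z of front_2 in the frame of base_block between 0.014 and 0.043 m and z of front_3 in the frame of base_block between 0.014 and 0.043 m and z of front_4 in the frame of base_block between 0.014 and 0.043 m), for 0.3 s.
4. the plate with the boss lies flat in the nest on top of the fronts (all of step 3 and horizontal distance between top_plate and nest below 0.004 m and angle between the y axis of top_plate and the y axis of nest, either way round below 0.05 rad and angle between top_plate's own z axis and vertical below 0.05 rad and z of each of front_1, front_2, front_3, front_4 in the frame of top_plate below -0.006 m and z of top_plate in the frame of nest below 0.051 m), for 0.3 s.
At the end, for the whole second after the job is handed in: The bar is shut (under 0.03 rad) and held by the catch (under 0.06 rad); under it, in the nest, lie the block on the floor, all the fronts on it and the plate on top, boss up, each within 4 mm of the nest's centre, square and level within 0.05 rad, and at rest (all of step 4 and linear speed of each of base_block, front_1, front_2, front_3, front_4, top_plate below 0.02 m/s and value of joint bar below 0.03 rad and value of joint catch below 0.06 rad and velocity of joint bar below 0.05 rad/s); the robot touches nothing.
It fails at once if the glue bottle is knocked away (over 4 cm) (distance of glue_bottle from where it was at the start of the episode above 0.04 m).
It fails at once if the parts bin is knocked away (over 4 cm) (distance of parts_bin from where it was at the start of the episode above 0.04 m).
It fails at once if the roll of tape is knocked away (over 4 cm) (distance of tape_a from where it was at the start of the episode above 0.04 m).
Of front_3, front_4 only 1 to 2 are there at a start; the rules pass over those that are not, and their reading is None.
At some moment in a run one of base_block, top_plate may be knocked a few centimetres aside while the robot is not near it.
Once in a run the grip may slacken for a moment while it holds something.
It also fails if it takes over 210 s, if anything falls off the work surface, if the arm or the gripper's body presses on something with over 40 N, if the wrist force passes 120 N, or if a joint passes its speed limit or range.

## Working session

There is one attempt and no reset: what is moved stays moved. The work goes in short steps, Python scripts to look and compute and a shell command to move; the robot and the scene stay as the last step left them, time stands still between calls to the robot, and variables do not carry over. Pictures are saved under pics/ and viewed, and the job is handed in when it is done.

```bash
ls; mkdir -p pics
python3 - <<'E'
from workcell import *
import cv2
s=get_state();print(s)
for n in("scene","side","wrist"):
    c=calibration(n);print(n,c)
    cv2.imwrite(f"pics/{n}0.png",read_camera(n))
E
```

```text
pics
{'clock': 0.0, 'joint_pos': array([1.20439145e+00, 3.14001530e-01, 4.49884969e-02, 1.30363037e+00,
       2.00440996e-05, 1.43121624e+00]), 'qvel': array([ 0.00131991,  0.00066102, -0.00150935,  0.00181151,  0.00012378,
        0.00014735]), 'tau': array([ 6.35939086e-04, -4.80623960e+01,  2.98533064e+01,  1.91197061e-02,
       -1.25772804e-04,  3.65045977e-06]), 'tcp_pos': array([0.12923136, 0.56008204, 0.40381185]), 'orientation': array([-2.40866518e-04,  1.13169383e-01,  9.93575280e-01, -8.91630423e-04]), 'wrist_force': array([-0.14488293,  0.55070966,  0.13917045]), 'ft_torque': array([0.03600523, 0.00482613, 0.05175077]), 'finger_gap': 0.08529342752932782}
scene {'fx': 401.9992783358604, 'fy': 401.9992783358604, 'cx': 254.0770953689336, 'cy': 185.62946187347575, 'extrinsics': array([[ 0.53162794, -0.84664314, -0.0238144 , -0.4489725 ],
       [-0.46537359, -0.26849606, -0.84340814,  0.29914935],
       [ 0.70767164,  0.45946193, -0.53674537,  0.7306359 ],
       [ 0.        ,  0.        ,  0.        ,  1.        ]])}
side {'fx': 396.7548377332711, 'fy': 396.7548377332711, 'cx': 246.73305525993703, 'cy': 194.52422970237063, 'extrinsics': array([[ 0.99053712, -0.13567313, -0.02071283, -0.60287745],
       [-0.08629175, -0.49830252, -0.86269828,  0.05890978],
       [ 0.10672372,  0.85632202, -0.50529462,  1.11559264],
       [ 0.        ,  0.        ,  0.        ,  1.        ]])}
wrist {'fx': 308.8643084629227, 'fy': 308.8643084629227, 'cx': 251.8487049368943, 'cy': 195.6406427903712, 'extrinsics': array([[ 0.22339555,  0.97472479, -0.00245059, -0.57409079],
       [ 0.92134242, -0.21033898,  0.32693373, -0.04317461],
       [ 0.31815496, -0.07529337, -0.94504409,  0.38070727],
       [ 0.        ,  0.        ,  0.        ,  1.        ]])}
```

View pics/scene0.png

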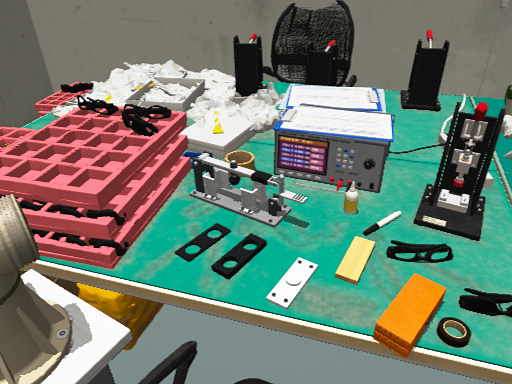

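View pics/side0.png

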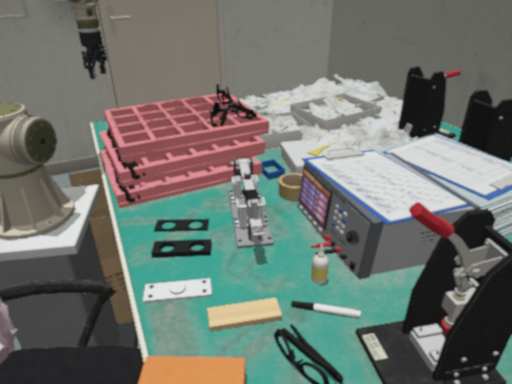

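View pics/wrist0.png

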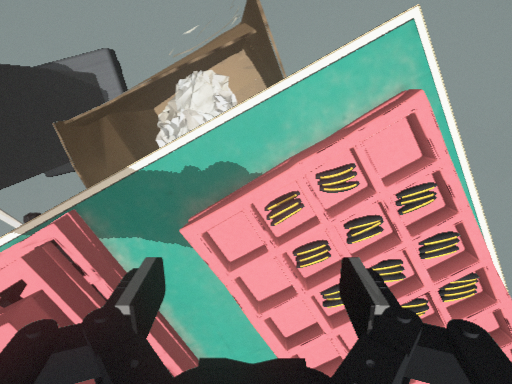

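```bash
cat > h.py <<'E'
from workcell import *
import numpy as np, cv2
from scipy.spatial.transform import Rotation as Rn
def cam(n):
    c=calibration(n);K=np.array([[c['fx'],0,c['cx']],[0,c['fy'],c['cy']],[0,0,1]]);return K,np.array(c['extrinsics'])
def proj(c,P):
    K,E=c;P=np.atleast_2d(P);q=(E[:3,:3]@P.T+E[:3,3:]).T@K.T;return q[:,:2]/q[:,2:]
def ray(c,uv,z):
    K,E=c;o=-E[:3,:3].T@E[:3,3];uv=np.atleast_2d(uv).astype(float)
    d=(E[:3,:3].T@np.linalg.inv(K)@np.c_[uv,np.ones(len(uv))].T).T
    return o+d*((z-o[2])/d[:,2])[:,None]
def warp(img,c,z,x0,x1,y0,y1,s=1000):
    # output: col = (y1-y)*s , row=(x1-x)*s  (x up, y left)
    P=np.array([[x0,y0,z],[x1,y0,z],[x1,y1,z],[x0,y1,z]],float)
    src=proj(c,P).astype(np.float32);dst=np.array([[(y1-p[1])*s,(x1-p[0])*s] for p in P],np.float32)
    return cv2.warpPerspective(img,cv2.getPerspectiveTransform(src,dst),(int((y1-y0)*s),int((x1-x0)*s)),flags=cv2.INTER_CUBIC)
def pose():
    s=get_state();q=s['orientation'];return np.array(s['tcp_pos']),Rn.from_quat([q[1],q[2],q[3],q[0]]).as_matrix()
def down(yaw):
    "tool R pointing down, jaw axis (tool y) along world yaw"
    y=np.array([np.cos(yaw),np.sin(yaw),0]);z=np.array([0,0,-1.]);return np.c_[np.cross(y,z),y,z]
def delta(p,R):
    p0,R0=pose();d=R0.T@(np.array(p)-p0)*1000;r=Rn.from_matrix(R0.T@R).as_rotvec(degrees=True)
    print('shift mm',d.round(1),'turn deg',r.round(2));return d,r
E
python3 - <<'E'
from h import *
for n in('scene','side'):
    i=cv2.imread(f'pics/{n}0.png');w=warp(i,cam(n),0.0,0.25,0.8,-0.35,0.4)
    for k in range(1,15):
        cv2.line(w,(k*50,0),(k*50,550),(0,0,255) if k==8 else (90,90,90),1)
    for k in range(0,11):cv2.line(w,(0,k*50),(750,k*50),(90,90,90),1)
    cv2.imwrite(f'pics/w_{n}0.png',w)
E
```

```text
(no output)
```

View pics/w_scene0.png

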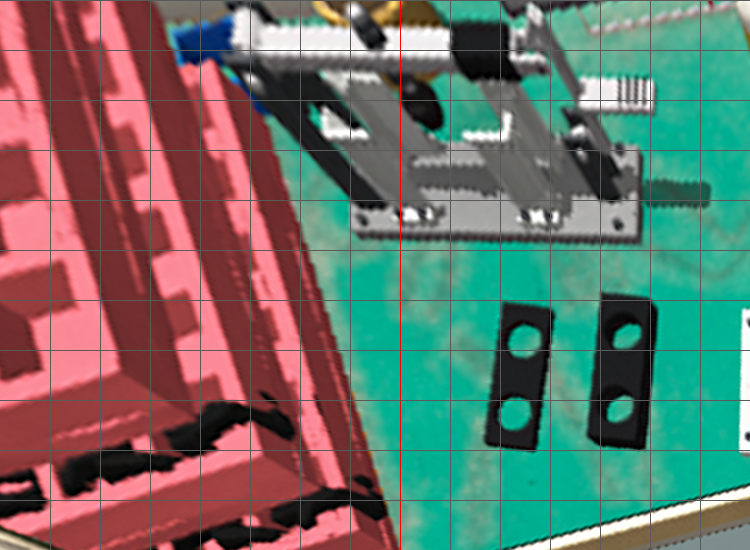

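View pics/w_side0.png

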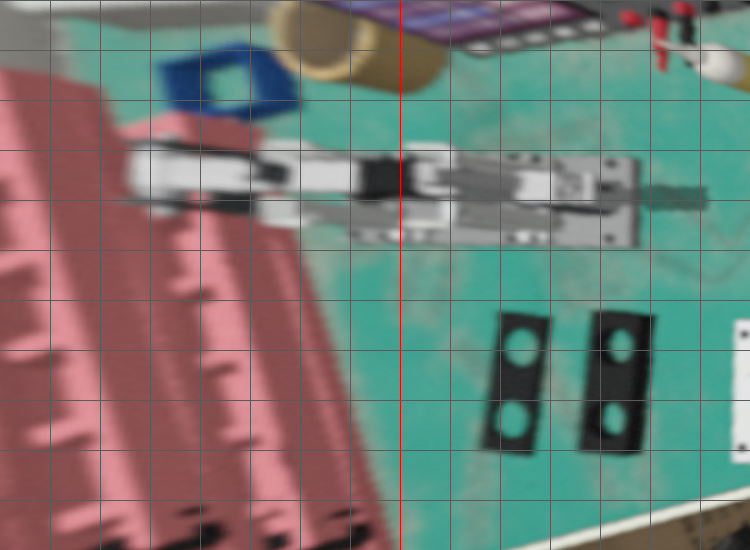

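```bash
python3 -m crank '[[-48,-30,0,0,0,0,1],[-48,-30,0,0,0,0,1],[-48,-30,0,0,0,0,1],[-48,-30,0,0,0,0,1],[-48,-30,0,0,0,0,1],[-48,-30,0,0,0,0,1],[-48,-30,0,0,0,0,1],[-48,-30,0,0,0,0,1]]'
python3 -m crank '[[-10,-60,0,0,0,0,1],[-10,-60,0,0,0,0,1],[-10,-60,0,0,0,0,1],[-10,-60,0,0,0,0,1],[-10,-60,0,0,0,0,1],[-10,-60,0,0,0,0,1],[0,0,0,0,0,0,1],[0,0,0,0,0,0,1]]'
python3 - <<'E'
from h import *
print(pose(),get_state()['joint_pos'])
c=cam('wrist');np.savez('c1.npz',K=c[0],E=c[1]);cv2.imwrite('pics/wrist1.png',read_camera('wrist'))
E
```

```text
clock: 1.15
tcp_pos: [0.4505, 0.2386, 0.4046]
orientation: [-0.0, 0.113, 0.994, 0.0]
wrist_force: [1.0, 0.9, -0.1]
finger_gap: 0.0852
clock: 2.15
tcp_pos: [0.4267, -0.1242, 0.4044]
orientation: [-0.0, 0.114, 0.994, 0.0]
wrist_force: [0.3, 0.8, 0.2]
finger_gap: 0.0857
(array([ 0.42674174, -0.12415819,  0.40438531]), array([[-9.74125210e-01,  2.26007690e-01, -7.73754333e-04],
       [ 2.26006888e-01,  9.74125188e-01,  1.00254304e-03],
       [ 9.80316023e-04,  8.01728645e-04, -9.99999198e-01]])) [-4.64277743e-01  6.14467881e-02 -2.65940970e-01  1.24454933e+00
  5.49949604e-04 -2.36301007e-01]
```

View pics/wrist1.png

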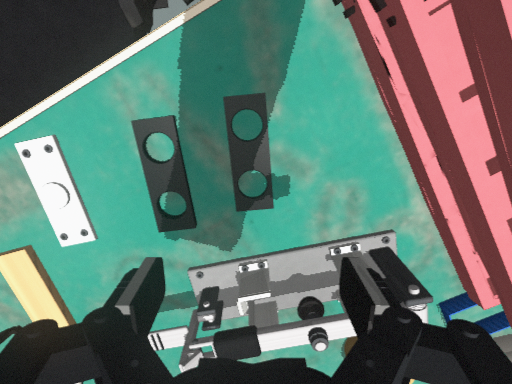

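Run:
```python
from h import *
d=np.load('c1.npz');cw=(d['K'],d['E']);print('campos',-cw[1][:3,:3].T@cw[1][:3,3])
i=cv2.imread('pics/wrist1.png')
for z in(0.008,0.016):
    w=warp(i,cw,z,0.27,0.75,-0.5,0.1,1333)
    cv2.imwrite(f'pics/w_wr1_{int(z*1000)}.png',w)
    g=w.max(2);m=((g<75)).astype(np.uint8)
    cs,_=cv2.findContours(m,cv2.RETR_EXTERNAL,cv2.CHAIN_APPROX_NONE)
    for k in cs:
        if 3000<cv2.contourArea(k)<16000:
            r=cv2.minAreaRect(k);print(z,'ctr',0.75-r[0][1]/1333,0.1-r[0][0]/1333,np.array(r[1])/1.333,r[2])
```

```text
campos [ 0.34443211 -0.10492311  0.37304707]
0.008 ctr 0.2867592355852635 0.03210803845370523 [135.78392309  30.7576837 ] 0.0
0.008 ctr 0.41696778259506284 -0.12479403725443078 [ 47.9566627  139.66232265] 7.806401252746582
0.008 ctr 0.42041640628663024 -0.23026741182365904 [ 51.14141122 142.50853897] 5.283999919891357
0.016 ctr 0.28750937734433607 0.02798199549887473 [ 32.25806452 144.036009  ] 90.0
0.016 ctr 0.41543553918264725 -0.12428304524861683 [ 46.73070257 136.67904052] 7.787018299102783
0.016 ctr 0.418855385233027 -0.22735571893461645 [ 49.89391078 139.40421675] 5.440331935882568
```

View pics/w_wr1_8.png

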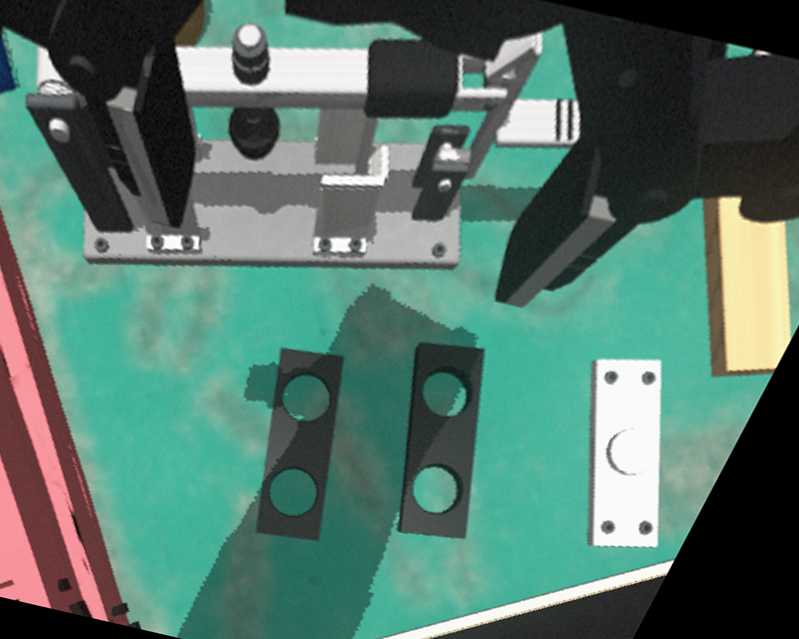

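Run:
```python
from h import *
d=np.load('c1.npz');cw=(d['K'],d['E'])
cv2.imwrite('pics/a.png',cv2.resize(cv2.imread('pics/wrist1.png')[220:384,100:460],None,fx=2.2,fy=2.2,interpolation=cv2.INTER_CUBIC))
cv2.imwrite('pics/b.png',cv2.resize(cv2.imread('pics/scene0.png')[140:240,180:320],None,fx=5,fy=5,interpolation=cv2.INTER_CUBIC))
cv2.imwrite('pics/c.png',cv2.resize(cv2.imread('pics/side0.png')[150:255,210:310],None,fx=5,fy=5,interpolation=cv2.INTER_CUBIC))
```

```text
(no output)
```

View pics/a.png

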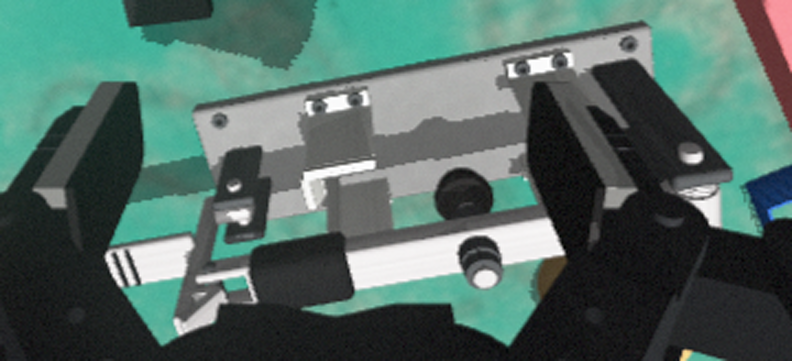

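View pics/b.png

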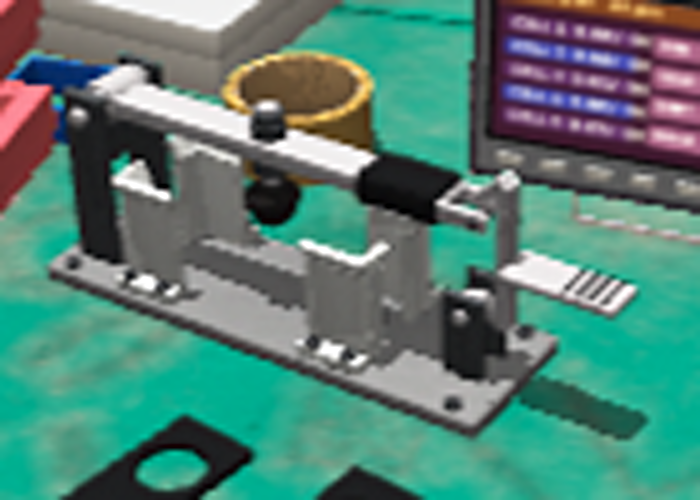

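View pics/c.png

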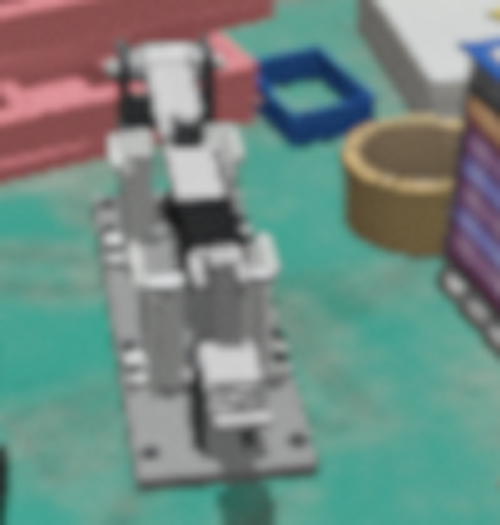

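Run:
```python
from h import *
d=np.load('c1.npz');cw=(d['K'],d['E']);S=cam('scene');D=cam('side')
print('base scene L R BR',ray(S,[[190,194.4],[275,226],[291.4,209]],.012).round(4))
print('base side R-back,front',ray(D,[[273.6,243],[237.6,245]],.012).round(4))
print('base wr R L',ray(cw,[[188.6,269.1],[395.5,231.4]],.012).round(4))
print('tab',ray(S,[[294,195.4]],.083),ray(D,[[257,226]],.083),ray(cw,[[169,339]],.083))
print('feet wr',ray(cw,[[100+338/2.2,220+102/2.2],[100+540/2.2,220+67/2.2]],.015).round(4))
```

```text
base scene L R BR [[ 0.5519  0.0282  0.012 ]
 [ 0.5485 -0.2476  0.012 ]
 [ 0.6328 -0.2493  0.012 ]]
base side R-back,front [[ 0.6406 -0.2498  0.012 ]
 [ 0.5532 -0.2435  0.012 ]]
base wr R L [[ 0.5487 -0.2394  0.012 ]
 [ 0.5549  0.0365  0.012 ]]
tab [[ 0.59818741 -0.27246387  0.083     ]] [[ 0.59663435 -0.27268878  0.083     ]] [[ 0.59478826 -0.2631841   0.083     ]]
feet wr [[ 0.5625 -0.1527  0.015 ]
 [ 0.5661 -0.0305  0.015 ]]
```

```bash
python3 -m crank '[[-40,-25,0,0,0,0,0],[-40,-25,0,0,0,0,0],[-40,-25,0,0,0,0,0],[-40,-24,0,0,0,0,0],[-40,-24,0,0,0,0,0],[0,0,0,0,0,-10,0],[0,0,0,0,0,-10,0],[0,0,0,0,0,-10,0]]' 40
python3 -m crank '[[0,0,0,0,0,-10,0],[0,0,0,0,0,-10,0],[0,0,0,0,0,-10,0],[0,0,0,0,0,-10,0],[0,0,0,0,0,-10,0],[0,0,0,0,0,-10,0],[0,0,0,0,0,-10,0],[0,0,0,0,0,-2,0]]'
python3 - <<'E'
from h import *
delta([.597,-.29,.265],down(np.radians(179)))
print(pose(),get_state()['joint_pos'])
c=cam('wrist');np.savez('c2.npz',K=c[0],E=c[1]);cv2.imwrite('pics/wrist2.png',read_camera('wrist'))
E
```

```text
clock: 3.2
tcp_pos: [0.5954, -0.2863, 0.4042]
orientation: [-0.0, -0.153, 0.988, 0.001]
wrist_force: [0.0, -0.2, 0.3]
finger_gap: -0.0
clock: 4.2
tcp_pos: [0.5952, -0.2865, 0.4045]
orientation: [0.0, -0.702, 0.712, 0.0]
wrist_force: [-0.4, -0.0, -0.1]
finger_gap: -0.0001
shift mm [  3.5  -2.  139.5] turn deg [0.02 0.03 0.21]
(array([ 0.59515092, -0.28652306,  0.40452519]), array([[-1.37912295e-02, -9.99904813e-01, -4.09154807e-04],
       [-9.99904726e-01,  1.37909868e-02,  5.90152938e-04],
       [-5.84454114e-04,  4.17254759e-04, -9.99999742e-01]])) [-5.70147225e-01  4.87856195e-01  3.05977321e-01  1.38958043e+00
  2.75959687e-04 -2.12715210e+00]
```

View pics/wrist2.png

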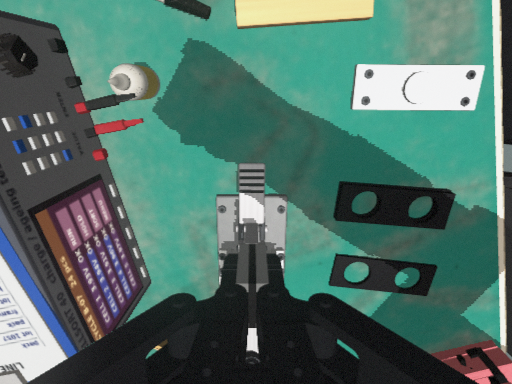

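```bash
python3 - <<'E'
from h import *
d=np.load('c2.npz');c=(d['K'],d['E'])
print(ray(c,[[239,165],[264,165],[250.5,164]],.083).round(4))
print(ray(c,[[216,195],[287,195]],.012).round(4))
E
python3 -m crank '[[2,-2,20,0,0,0,0],[2,0,20,0,0,0,0],[0,0,20,0,0,0,0],[0,0,20,0,0,0,0],[0,0,20,0,0,0,0],[0,0,20,0,0,0,0],[0,0,15,0,0,0,0],[0,0,0,0,0,0,0]]'
```

```text
[[ 0.607  -0.3018  0.083 ]
 [ 0.583  -0.3015  0.083 ]
 [ 0.5959 -0.3027  0.083 ]]
[[ 0.6396 -0.2474  0.012 ]
 [ 0.5519 -0.2463  0.012 ]]
clock: 5.25
tcp_pos: [0.5959, -0.2922, 0.2682]
orientation: [-0.0, -0.701, 0.713, 0.001]
wrist_force: [-0.5, 0.4, 0.2]
finger_gap: -0.0004
```

```bash
python3 -m crank '[[-6,0,6,0,0,0,0],[0,0,5,0,0,0,0],[0,0,4,0,0,0,0],[0,0,4,0,0,0,0],[0,0,4,0,0,0,0],[0,0,4,0,0,0,0],[0,0,0,0,0,0,0],[0,0,0,0,0,0,0]]'
python3 - <<'E'
from h import *
cv2.imwrite('pics/s3.png',read_camera('scene')[120:260,160:340].repeat(4,0).repeat(4,1))
E
```

```text
clock: 6.25
tcp_pos: [0.5968, -0.2884, 0.2437]
orientation: [-0.0, -0.701, 0.714, -0.002]
wrist_force: [-0.9, -6.2, 4.4]
finger_gap: 0.0003
```

View pics/s3.png

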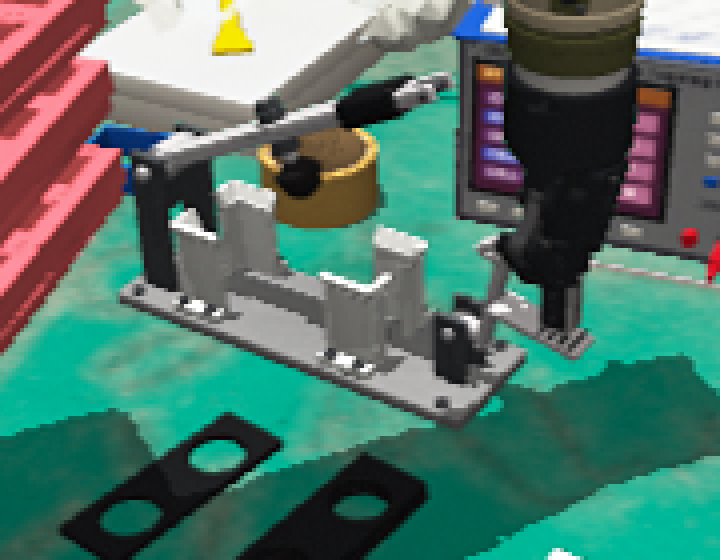

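```bash
python3 -m crank '[[0,0,-20,0,0,0,0],[0,0,-40,0,0,0,0],[0,0,-40,0,0,0,0.5],[0,0,-40,0,0,0,1],[-40,0,-40,0,0,0,1],[-50,0,0,0,0,0,1],[-50,0,0,0,0,0,1],[-50,0,0,0,0,0,1]]' 
python3 -m crank '[[0,0,0,0,0,0,1],[0,0,0,0,0,0,1],[0,0,0,0,0,0,1],[0,0,0,0,0,0,1],[0,0,0,0,0,0,1],[0,0,0,0,0,0,1],[0,0,0,0,0,0,1],[0,0,0,0,0,0,1]]'
python3 - <<'E'
from h import *
print(pose()[0])
c=cam('wrist');np.savez('c4.npz',K=c[0],E=c[1]);cv2.imwrite('pics/wrist4.png',read_camera('wrist'))
cv2.imwrite('pics/scene4.png',read_camera('scene'));
E
```

```text
clock: 7.3
tcp_pos: [0.5992, -0.095, 0.4218]
orientation: [0.0, -0.701, 0.713, 0.001]
wrist_force: [-0.5, 0.8, -0.3]
finger_gap: 0.0856
clock: 8.3
tcp_pos: [0.5996, -0.0971, 0.4227]
orientation: [0.0, -0.701, 0.713, 0.0]
wrist_force: [0.5, 1.6, -0.4]
finger_gap: 0.0851
[ 0.59957197 -0.09706011  0.422706  ]
```

View pics/wrist4.png

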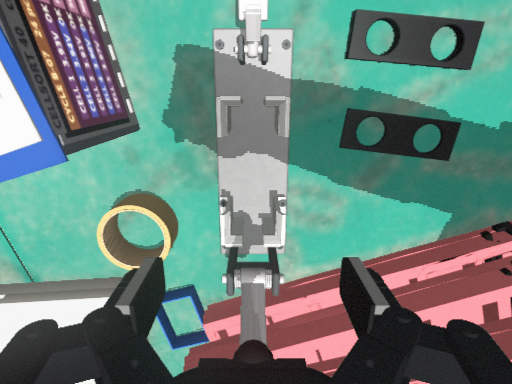

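View pics/scene4.png

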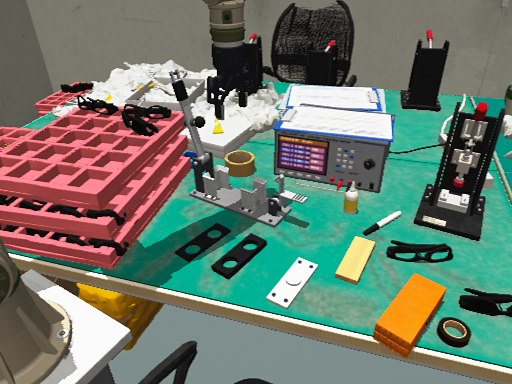

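Run:
```python
from h import *
i=cv2.imread('pics/wrist4.png')[85:255,200:310]
cv2.imwrite('pics/n4.png',cv2.resize(i,None,fx=3.5*1,fy=3.5,interpolation=cv2.INTER_CUBIC))
```

```text
(no output)
```

View pics/n4.png

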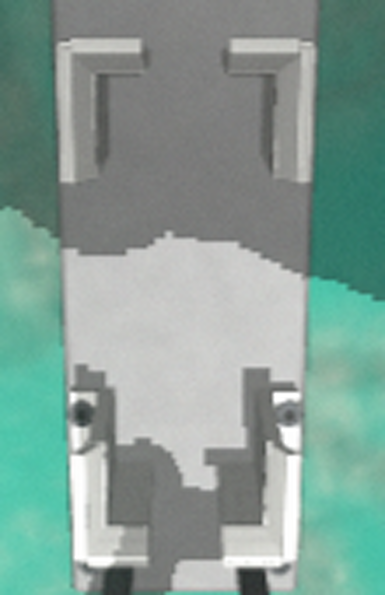

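Run:
```python
from h import *
d=np.load('c4.npz');c=(d['K'],d['E'])
f=lambda p:np.array([[200+a/3.5,85+b/3.5] for a,b in p])
print(ray(c,f([[57,39],[316,39],[71,566],[297,566]]),.079).round(4))
print('ends42',ray(c,f([[62,183],[310,183],[72,444],[302,444]]),.079).round(4))
print('inner top z68',ray(c,f([[96,74],[275,74],[106,524],[264,524]]),.068).round(4))
```

```text
[[ 0.6324 -0.1754  0.079 ]
 [ 0.5612 -0.1743  0.079 ]
 [ 0.6365 -0.0128  0.079 ]
 [ 0.5633 -0.0117  0.079 ]]
ends42 [[ 0.6331 -0.1361  0.079 ]
 [ 0.5619 -0.1349  0.079 ]
 [ 0.6341 -0.0554  0.079 ]
 [ 0.5626 -0.0543  0.079 ]]
inner top z68 [[ 0.6229 -0.1654  0.068 ]
 [ 0.5714 -0.1646  0.068 ]
 [ 0.6255 -0.0223  0.068 ]
 [ 0.5733 -0.0215  0.068 ]]
```

Run:
```python
from h import *
S=cam('scene');D=cam('side')
print(ray(S,[[357,258]],.016),ray(D,[[245,312]],.016),ray(S,[[293,281]],.01),ray(D,[[178,289]],.01))
```

```text
[[ 0.53672435 -0.46265249  0.016     ]] [[ 0.54240233 -0.4612102   0.016     ]] [[ 0.40833864 -0.37068486  0.01      ]] [[ 0.4116766  -0.37046791  0.01      ]]
```

```bash
python3 -m crank '[[52,10,2,0,0,0,1],[52,10,3,0,0,0,1],[52,10,3,0,0,0,1],[52,10,3,0,0,0,1],[52,10,3,0,0,0,1],[52,10,3,0,0,0,1],[52,10,3,0,0,0,1],[0,0,0,0,0,9,1]]' 
python3 -m crank '[[0,0,0,0,0,10,1],[0,0,0,0,0,10,1],[0,0,0,0,0,10,1],[0,0,0,0,0,10,1],[0,0,0,0,0,10,1],[0,0,0,0,0,10,1],[0,0,0,0,0,10,1],[0,0,0,0,0,10,1]]'
python3 - <<'E'
from h import *
print(pose()[0])
c=cam('wrist');np.savez('c5.npz',K=c[0],E=c[1]);i=read_camera('wrist');cv2.imwrite('pics/wrist5.png',i)
w=warp(i,c,.016,.4,.75,-.6,-.3,1700);cv2.imwrite('pics/w5.png',w)
E
```

```text
clock: 9.4
tcp_pos: [0.5216, -0.4639, 0.401]
orientation: [-0.0, -0.639, 0.769, 0.0]
wrist_force: [-0.4, 0.1, -1.2]
finger_gap: 0.0856
clock: 10.4
tcp_pos: [0.5233, -0.4597, 0.4025]
orientation: [-0.0, 0.003, 1.0, 0.0]
wrist_force: [-0.2, 0.0, 0.8]
finger_gap: 0.0852
[ 0.52334044 -0.45974531  0.40253094]
```

View pics/w5.png

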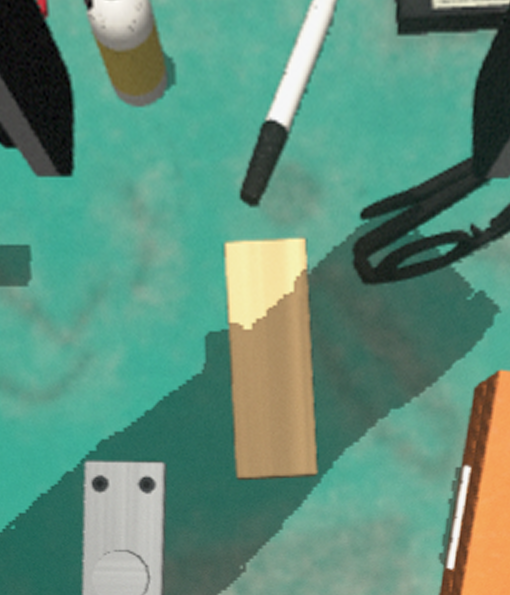

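View pics/wrist5.png

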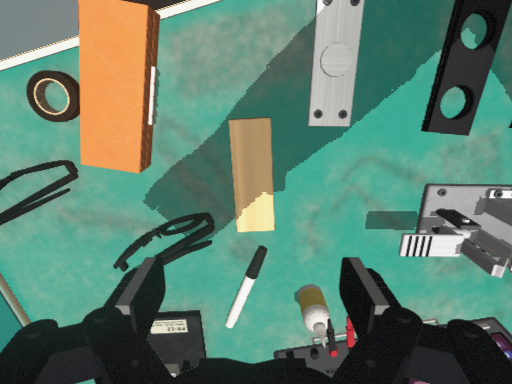

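Run:
```python
from h import *
delta([.5397,-.4593,.172],down(np.radians(92.8)))
```

```text
shift mm [-16.4   0.6 230.6] turn deg [ 0.01 -0.   -3.41]
```

```bash
python3 -m crank '[[-16,0.6,20,0,0,-3.4,1],[0,0,40,0,0,0,1],[0,0,40,0,0,0,1],[0,0,40,0,0,0,1],[0,0,40,0,0,0,1],[0,0,30,0,0,0,1],[0,0,20,0,0,0,1],[0,0,0,0,0,0,1]]' 
python3 -m crank '[[0,0,0,0,0,0,1],[0,0,0,0,0,0,0.3],[0,0,0,0,0,0,0.3],[0,0,0,0,0,0,0.3],[0,0,0,0,0,0,0.3],[0,0,0,0,0,0,0.3],[0,0,0,0,0,0,0.3],[0,0,0,0,0,0,0.3]]' 60
python3 - <<'E'
from h import *
print(pose()[0]);delta([.5397,-.4593,.172],down(np.radians(92.8)))
c=cam('wrist');np.savez('c6.npz',K=c[0],E=c[1]);i=read_camera('wrist');cv2.imwrite('pics/wrist6.png',i)
E
```

```text
clock: 11.45
tcp_pos: [0.5386, -0.4583, 0.1704]
orientation: [-0.001, -0.031, 1.0, 0.002]
wrist_force: [-0.0, -0.3, 0.2]
finger_gap: 0.0856
clock: 12.45
tcp_pos: [0.5396, -0.4596, 0.174]
orientation: [0.001, -0.03, 1.0, -0.001]
wrist_force: [0.3, -0.7, 2.5]
finger_gap: 0.047
[ 0.53963149 -0.45957677  0.17397097]
shift mm [-0.1  0.3  2. ] turn deg [-0.09  0.08  0.61]
```

View pics/wrist6.png

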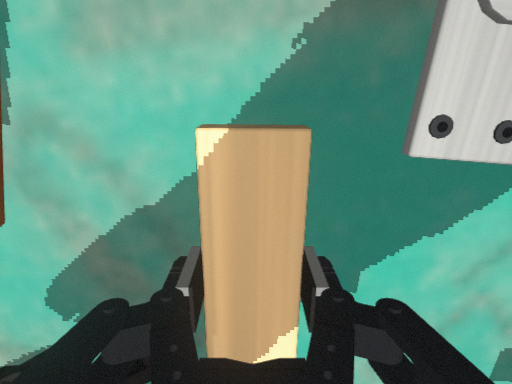

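```bash
python3 - <<'E'
from h import *
d=np.load('c6.npz');c=(d['K'],d['E'])
P=ray(c,[[197,127],[311,127]],.016);p0,R=pose();print(P.round(4));print(((P-p0)@R*1000).round(1))
E
python3 -m crank '[[0,0,-20,0,0,0,0.3],[0,0,-50,0,0,0,0.3],[0,0,-50,0,0,0,0.3],[0,0,-50,0,0,0,0.3],[0,0,0,0,0,-10,0.3],[0,0,0,0,0,-10,0.3],[0,0,0,0,0,-10,0.3],[0,0,0,0,0,-10,0.3]]'
python3 -m crank '[[0,0,0,0,0,-10,0.3],[0,0,0,0,0,-10,0.3],[0,0,0,0,0,-10,0.3],[0,0,0,0,0,-10,0.3],[0,0,0,0,0,-6,0.3],[0,0,0,0,0,0,0.3],[0,0,0,0,0,0,0.3],[0,0,0,0,0,0,0.3]]'
python3 - <<'E'
from h import *
delta([.5984,-.0938,.30],down(np.radians(179.05)))
E
```

```text
[[ 0.4714 -0.486   0.016 ]
 [ 0.4686 -0.4402  0.016 ]]
[[ 69.9 -22.  157.9]
 [ 70.   23.8 157.8]]
clock: 13.5
tcp_pos: [0.5391, -0.459, 0.3418]
orientation: [-0.0, -0.372, 0.928, 0.001]
wrist_force: [1.3, -0.0, -1.5]
finger_gap: 0.0465
clock: 14.5
tcp_pos: [0.5392, -0.4592, 0.3425]
orientation: [0.0, -0.703, 0.711, 0.0]
wrist_force: [-0.2, 0.0, -1.8]
finger_gap: 0.0468
shift mm [-366.   -55.    42.6] turn deg [0.01 0.02 0.3 ]
```

```bash
python3 -m crank '[[-45,-7,0,0,0,0.3,0.3],[-54,-8,0,0,0,0,0.3],[-54,-8,0,0,0,0,0.3],[-54,-8,0,0,0,0,0.3],[-54,-8,0,0,0,0,0.3],[-54,-8,0,0,0,0,0.3],[-51,-8,0,0,0,0,0.3],[0,0,0,0,0,0,0.3]]'
python3 - <<'E'
from h import *
delta([.5984,-.0938,.265],down(np.radians(179.05)))
c=cam('wrist');np.savez('c7.npz',K=c[0],E=c[1]);i=read_camera('wrist');cv2.imwrite('pics/wrist7.png',i)
p,R=pose()
# draw expected nest outline at z=.079 & .068
n=np.array([.5984,-.0938,0]);Y=np.array([.0165,1,0]);X=np.array([1,-.0165,0])
for z,a,b,col in((.068,.026,.072,(0,0,255)),(.079,.032,.078,(255,0,0))):
    q=proj(c,[n+X*a*s+Y*b*t+[0,0,z] for s,t in((1,1),(1,-1),(-1,-1),(-1,1))])
    cv2.polylines(i,[q.astype(np.int32)],True,col,1)
cv2.imwrite('pics/wrist7o.png',i)
E
```

```text
clock: 15.5
tcp_pos: [0.5999, -0.0904, 0.3429]
orientation: [0.0, -0.703, 0.711, 0.0]
wrist_force: [-0.2, -0.6, -0.5]
finger_gap: 0.0461
shift mm [ 3.5  1.5 77.9] turn deg [-0.01  0.04  0.34]
```

View pics/wrist7o.png

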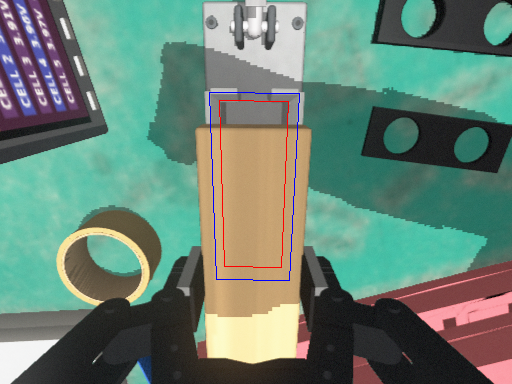

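```bash
python3 -m crank '[[3.5,1.5,10,0,0,0.3,0.3],[0,0,15,0,0,0,0.3],[0,0,15,0,0,0,0.3],[0,0,15,0,0,0,0.3],[0,0,15,0,0,0,0.3],[0,0,8,0,0,0,0.3],[0,0,0,0,0,0,0.3],[0,0,0,0,0,0,0.3]]'
python3 - <<'E'
from h import *
delta([.5984,-.0938,.186],down(np.radians(179.05)))
c=cam('wrist');np.savez('c8.npz',K=c[0],E=c[1]);i=read_camera('wrist');cv2.imwrite('pics/wrist8.png',i)
E
```

```text
clock: 16.55
tcp_pos: [0.5985, -0.0975, 0.2652]
orientation: [0.0, -0.7, 0.714, -0.0]
wrist_force: [-0.5, 0.1, -1.7]
finger_gap: 0.0462
shift mm [-3.7  0.2 79.2] turn deg [-0.06 -0.01 -0.24]
```

View pics/wrist8.png

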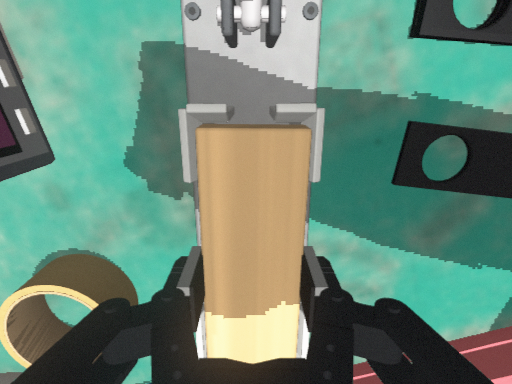

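Run:
```python
from h import *
d=np.load('c8.npz');c=(d['K'],d['E'])
z=pose()[0][2]
P=ray(c,[[197,126],[311,126]],z-.156);G=ray(c,[[180,111],[323,109],[186,105],[316,104]],.079)
print(z,P.round(4));print(G.round(4));
i=read_camera('wrist');print(pose()[0]);i=read_camera('wrist');print(pose()[0])
```

```text
0.2653916864844419 [[ 0.6187 -0.1684  0.1094]
 [ 0.5737 -0.1675  0.1094]]
[[ 0.6318 -0.1724  0.079 ]
 [ 0.5626 -0.172   0.079 ]
 [ 0.6287 -0.1751  0.079 ]
 [ 0.5661 -0.1744  0.079 ]]
[ 0.59853342 -0.09754868  0.26544462]
[ 0.59847981 -0.0975281   0.26542069]
```

```bash
python3 -m crank '[[-3.7,0,0,0,0,-0.2,0.3],[0,0,10,0,0,0,0.3],[0,0,12,0,0,0,0.3],[0,0,12,0,0,0,0.3],[0,0,12,0,0,0,0.3],[0,0,12,0,0,0,0.3],[0,0,6,0,0,0,0.3],[0,0,0,0,0,0,0.3]]'
python3 - <<'E'
from h import *
delta([.5984,-.0938,.186],down(np.radians(179.05)))
i=read_camera('wrist');cv2.imwrite('pics/wrist9.png',i)
E
```

```text
clock: 17.7
tcp_pos: [0.5981, -0.0938, 0.2001]
orientation: [-0.0, -0.701, 0.713, 0.0]
wrist_force: [0.4, -0.4, -0.5]
finger_gap: 0.0466
shift mm [ 0.  -0.4 14.1] turn deg [ 0.06  0.02 -0.04]
```

View pics/wrist9.png

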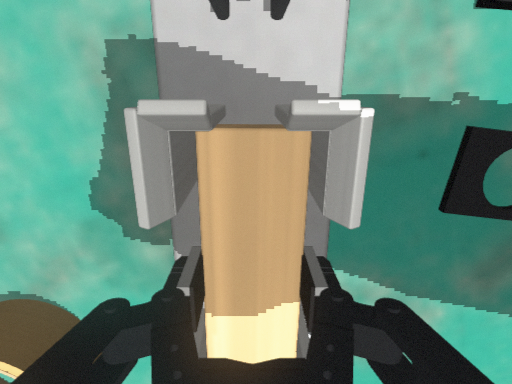

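```bash
python3 -m crank '[[0,0,5,0,0,0,0.3],[0,0,5,0,0,0,0.3],[0,0,3,0,0,0,0.3],[0,0,0,0,0,0,0.3],[0,0,0,0,0,0,0.8],[0,0,0,0,0,0,0.8],[0,0,0,0,0,0,0.8],[0,0,-5,0,0,0,0.8]]'
python3 -m crank '[[0,0,-30,0,0,0,0.8],[0,0,-40,0,0,0,0.8],[0,0,-40,0,0,0,1],[0,0,-40,0,0,0,1],[0,0,-40,0,0,0,1],[0,0,-20,0,0,0,1],[0,0,0,0,0,0,1],[0,0,0,0,0,0,1]]'
python3 - <<'E'
from h import *
print(pose()[0])
c=cam('wrist');np.savez('c10.npz',K=c[0],E=c[1]);i=read_camera('wrist');cv2.imwrite('pics/wrist10.png',i)
E
```

```text
clock: 18.75
tcp_pos: [0.5981, -0.0938, 0.1926]
orientation: [-0.0, -0.701, 0.713, 0.0]
wrist_force: [0.4, 0.2, 0.7]
finger_gap: 0.068
clock: 19.75
tcp_pos: [0.598, -0.0938, 0.4017]
orientation: [-0.0, -0.701, 0.713, 0.001]
wrist_force: [-0.1, -0.8, -0.1]
finger_gap: 0.0853
[ 0.59800283 -0.0937708   0.40170092]
```

View pics/wrist10.png

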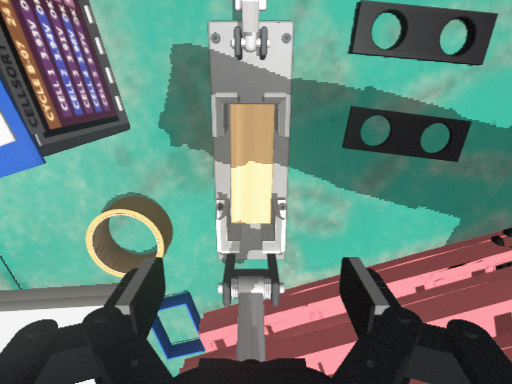

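Run:
```python
from h import *
d=np.load('c10.npz');c=(d['K'],d['E'])
P=ray(c,[[230.5,103],[274,103],[271,223.5],[232.5,223.5]],.028);print(P.round(4),P.mean(0))
# single front in this view, z=.008: mask
i=cv2.imread('pics/wrist10.png')
for z,nm in((.008,'single'),(.016,'double')):
    w=warp(i,c,z,0.3,.56,-.30,-.04,2000)
    m=(w.max(2)<75).astype(np.uint8);m=cv2.morphologyEx(m,cv2.MORPH_OPEN,np.ones((5,5)))
    cs,_=cv2.findContours(m,cv2.RETR_EXTERNAL,cv2.CHAIN_APPROX_NONE)
    for k in cs:
        if cv2.contourArea(k)>15000:
            r=cv2.minAreaRect(k);print(nm,'ctr',.56-r[0][1]/2000,-.04-r[0][0]/2000,np.array(r[1])/2,r[2])
    cv2.imwrite(f'pics/w10_{nm}.png',w)
```

```text
[[ 0.6189 -0.1642  0.028 ]
 [ 0.5727 -0.1635  0.028 ]
 [ 0.5753 -0.0237  0.028 ]
 [ 0.6218 -0.0245  0.028 ]] [ 0.59717905 -0.09398185  0.028     ]
single ctr 0.40289421081542975 -0.22865843200683594 [ 49.67110825 117.46068573] 5.659482002258301
single ctr 0.41834835815429694 -0.1252503128051758 [ 48.29564667 141.44100952] 7.87393856048584
single ctr 0.43025 -0.22425 [259.5 150.5] 90.0
double ctr 0.4071208190917969 -0.22746772766113282 [ 48.54178238 114.91963196] 5.599339485168457
double ctr 0.4223114013671876 -0.1263499526977539 [ 47.23794556 138.28303528] 7.869076251983643
double ctr 0.43025 -0.21150000000000002 [259.5 176. ] 90.0
```

View pics/w10_single.png

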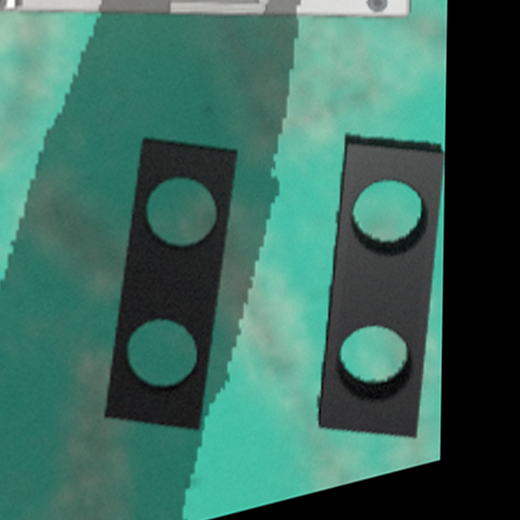

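```bash
python3 -m crank '[[8,45,0,0,0,0,1],[8,45,0,0,0,0,1],[8,45,0,0,0,0,1],[8,45,0,0,0,0,1],[0,0,0,0,0,10,1],[0,0,0,0,0,10,1],[0,0,0,0,0,10,1],[0,0,0,0,0,10,1]]'
python3 -m crank '[[0,0,0,0,0,10,1],[0,0,20,0,0,10,1],[0,0,30,0,0,10,1],[0,0,30,0,0,10,1],[0,0,20,0,0,10,1],[0,0,0,0,0,7,1],[0,0,0,0,0,0,1],[0,0,0,0,0,0,1]]'
python3 - <<'E'
from h import *
delta([.4173,-.125,.174],down(np.radians(82.15)))
c=cam('wrist');np.savez('c11.npz',K=c[0],E=c[1]);i=read_camera('wrist');cv2.imwrite('pics/wrist11.png',i)
E
```

```text
clock: 20.8
tcp_pos: [0.4173, -0.1225, 0.4014]
orientation: [-0.001, -0.412, 0.911, 0.001]
wrist_force: [-1.1, 0.1, 0.2]
finger_gap: 0.0852
clock: 21.8
tcp_pos: [0.4176, -0.1226, 0.3024]
orientation: [-0.0, 0.069, 0.998, 0.0]
wrist_force: [-0.0, 0.5, 0.6]
finger_gap: 0.0851
shift mm [-1.000e-01 -2.400e+00  1.284e+02] turn deg [ 0.01 -0.03 -0.03]
```

View pics/wrist11.png

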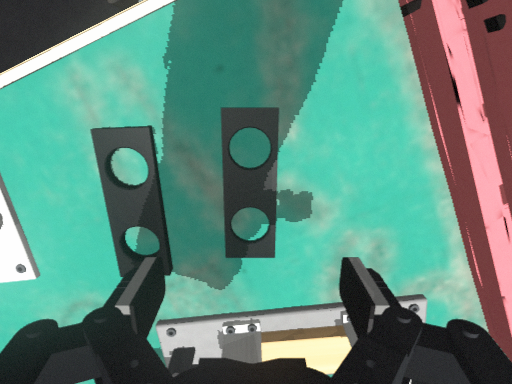

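```bash
python3 -m crank '[[0,-2.4,20,0,0,0,1],[0,0,30,0,0,0,1],[0,0,30,0,0,0,1],[0,0,25,0,0,0,1],[0,0,15,0,0,0,1],[0,0,8,0,0,0,1],[0,0,0,0,0,0,1],[0,0,0,0,0,0,0.3]]'
python3 -m crank '[[0,0,0,0,0,0,0.3],[0,0,0,0,0,0,0.3],[0,0,0,0,0,0,0.3],[0,0,0,0,0,0,0.3],[0,0,0,0,0,0,0.3],[0,0,-5,0,0,0,0.3],[0,0,-15,0,0,0,0.3],[0,0,0,0,0,0,0.3]]' 50
python3 - <<'E'
from h import *
print(pose()[0])
c=cam('wrist');np.savez('c12.npz',K=c[0],E=c[1]);i=read_camera('wrist');cv2.imwrite('pics/wrist12.png',i)
E
```

```text
clock: 22.85
tcp_pos: [0.4178, -0.1253, 0.1753]
orientation: [0.001, 0.07, 0.998, -0.0]
wrist_force: [-0.6, 0.4, -0.8]
finger_gap: 0.0697
clock: 23.85
tcp_pos: [0.418, -0.1254, 0.1957]
orientation: [0.001, 0.07, 0.998, -0.0]
wrist_force: [0.2, -0.3, -0.0]
finger_gap: 0.0458
[ 0.41803367 -0.12535818  0.19567651]
```

View pics/wrist12.png

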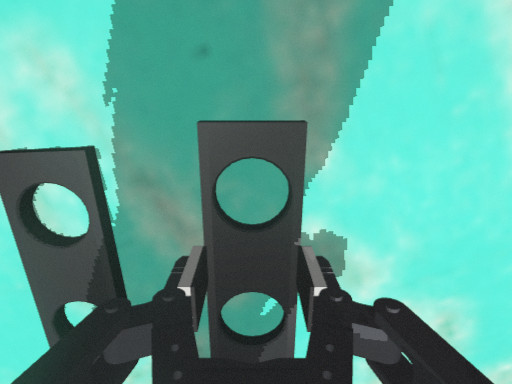

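```bash
python3 - <<'E'
from h import *
d=np.load('c12.npz');c=(d['K'],d['E'])
p0,R=pose()
P=ray(c,[[198,121.5],[306,121.5]],p0[2]-.167);print(((P-p0)@R*1000).round(1))
E
python3 -m crank '[[0,0,-45,0,0,0,0.3],[0,0,-50,0,0,0,0.3],[0,0,-50,0,0,-9,0.3],[0,0,0,0,0,-10,0.3],[0,0,0,0,0,-10,0.3],[0,0,0,0,0,-10,0.3],[0,0,0,0,0,-10,0.3],[0,0,0,0,0,-10,0.3]]'
python3 -m crank '[[0,0,0,0,0,-10,0.3],[0,0,0,0,0,-10,0.3],[0,0,0,0,0,-10,0.3],[0,0,0,0,0,-8,0.3],[0,0,0,0,0,0,0.3],[0,0,0,0,0,0,0.3],[0,0,0,0,0,0,0.3],[0,0,0,0,0,0,0.3]]'
python3 - <<'E'
from h import *
delta([.5984,-.0938,.30],down(np.radians(179.05)))
E
```

```text
[[ 70.7 -23.3 166.9]
 [ 70.8  23.2 166.9]]
clock: 24.9
tcp_pos: [0.4173, -0.125, 0.339]
orientation: [-0.0, -0.433, 0.901, 0.0]
wrist_force: [-0.8, -0.5, -0.1]
finger_gap: 0.0454
clock: 25.9
tcp_pos: [0.4174, -0.1251, 0.3396]
orientation: [0.0, -0.701, 0.713, 0.0]
wrist_force: [-0.3, -0.2, 0.1]
finger_gap: 0.0455
shift mm [ -34.5 -180.4   39.6] turn deg [ 0.    0.01 -0.08]
```

```bash
python3 -m crank '[[-9,-45,0,0,0,0,0.3],[-9,-45,0,0,0,0,0.3],[-9,-45,0,0,0,0,0.3],[-8,-45,15,0,0,0,0.3],[0,0,20,0,0,0,0.3],[0,0,20,0,0,0,0.3],[0,0,17,0,0,0,0.3],[0,0,0,0,0,0,0.3]]'
python3 -m crank '[[0,0,0,0,0,0,0.3],[0,0,0,0,0,0,0.3],[0,0,0,0,0,0,0.3],[0,0,0,0,0,0,0.3],[0,0,0,0,0,0,0.3],[0,0,0,0,0,0,0.3],[0,0,0,0,0,0,0.3],[0,0,0,0,0,0,0.3]]'
python3 - <<'E'
from h import *
delta([.5984,-.0934,.202],down(np.radians(179.05)))
c=cam('wrist');np.savez('c13.npz',K=c[0],E=c[1]);i=read_camera('wrist');cv2.imwrite('pics/wrist13.png',i)
E
```

```text
clock: 26.9
tcp_pos: [0.5973, -0.0931, 0.2661]
orientation: [-0.001, -0.701, 0.713, 0.001]
wrist_force: [0.2, 0.9, -0.4]
finger_gap: 0.0458
clock: 27.9
tcp_pos: [0.598, -0.0932, 0.2677]
orientation: [0.0, -0.701, 0.713, 0.0]
wrist_force: [-0.5, -0.1, -0.7]
finger_gap: 0.0457
shift mm [ 0.2 -0.4 65.7] turn deg [ 0.    0.01 -0.04]
```

View pics/wrist13.png

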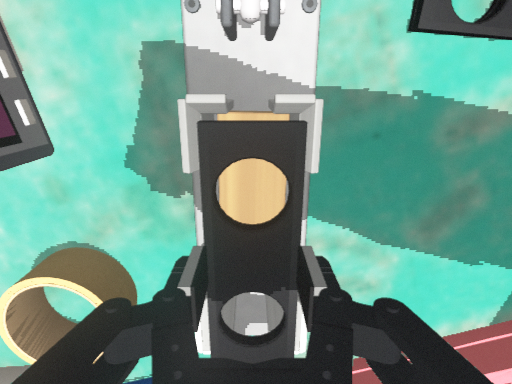

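```bash
python3 -m crank '[[0,-0.4,10,0,0,0,0.3],[0,0,12,0,0,0,0.3],[0,0,12,0,0,0,0.3],[0,0,12,0,0,0,0.3],[0,0,10,0,0,0,0.3],[0,0,6,0,0,0,0.3],[0,0,1.5,0,0,0,0.3],[0,0,0,0,0,0,0.3]]'
python3 -c "
from h import *
print(pose()[0],get_state()['wrist_force'])"
```

```text
clock: 28.95
tcp_pos: [0.5985, -0.0933, 0.2044]
orientation: [0.0, -0.701, 0.713, -0.0]
wrist_force: [0.4, 0.2, 0.2]
finger_gap: 0.0457
[ 0.59852151 -0.09326824  0.20443599] [0.41375128 0.17247663 0.23267782]
```

```bash
python3 -m crank '[[0,0,0.5,0,0,0,0.3],[0,0,0,0,0,0,0.55],[0,0,0,0,0,0,0.8],[0,0,0,0,0,0,0.8],[0,0,-5,0,0,0,0.8],[0,0,-20,0,0,0,0.8],[0,0,-40,0,0,0,0.8],[0,0,-40,0,0,0,1]]'
python3 -m crank '[[0,0,-40,0,0,0,1],[0,0,-40,0,0,0,1],[0,0,-15,0,0,0,1],[0,0,0,0,0,0,1],[0,0,0,0,0,0,1],[0,0,0,0,0,0,1],[0,0,0,0,0,0,1],[0,0,0,0,0,0,1]]'
python3 - <<'E'
from h import *
print(pose()[0])
c=cam('wrist');np.savez('c14.npz',K=c[0],E=c[1]);i=read_camera('wrist');cv2.imwrite('pics/wrist14.png',i)
E
```

```text
clock: 29.95
tcp_pos: [0.5982, -0.0932, 0.3099]
orientation: [-0.0, -0.701, 0.713, 0.0]
wrist_force: [0.8, -0.2, -0.4]
finger_gap: 0.0837
clock: 30.95
tcp_pos: [0.5984, -0.0932, 0.4032]
orientation: [-0.0, -0.701, 0.713, 0.0]
wrist_force: [0.3, -0.7, -0.3]
finger_gap: 0.0852
[ 0.59835754 -0.09321702  0.4031505 ]
```

View pics/wrist14.png

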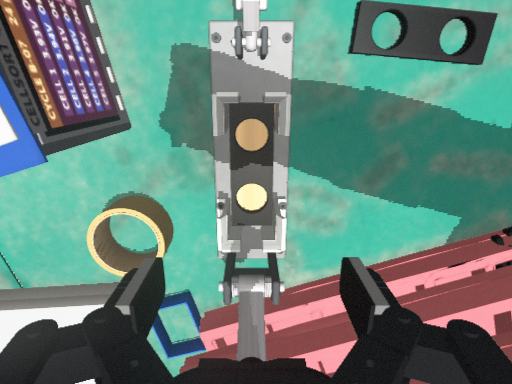

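```bash
python3 -m crank '[[34.5,44.5,0,0,0,0,1],[34.5,44.5,0,0,0,0,1],[34.5,44.5,0,0,0,0,1],[34.5,44.5,0,0,0,0,1],[0,0,0,0,0,10,1],[0,0,0,0,0,10,1],[0,0,0,0,0,10,1],[0,0,0,0,0,10,1]]'
python3 -m crank '[[0,0,0,0,0,10,1],[0,0,20,0,0,10,1],[0,0,30,0,0,10,1],[0,0,30,0,0,10,1],[0,0,20,0,0,10,1],[0,0,0,0,0,4.4,1],[0,0,0,0,0,0,1],[0,0,0,0,0,0,1]]'
python3 - <<'E'
from h import *
delta([.4187,-.2284,.174],down(np.radians(84.7)))
c=cam('wrist');np.savez('c15.npz',K=c[0],E=c[1]);i=read_camera('wrist');cv2.imwrite('pics/wrist15.png',i)
w=warp(i,c,.016,0.32,.52,-.31,-.13,3000);cv2.imwrite('pics/w15.png',w)
E
```

```text
clock: 32.0
tcp_pos: [0.4179, -0.2282, 0.4038]
orientation: [0.0, -0.412, 0.911, -0.0]
wrist_force: [-0.1, 0.7, 0.5]
finger_gap: 0.0855
clock: 33.0
tcp_pos: [0.4182, -0.2282, 0.3041]
orientation: [0.0, 0.046, 0.999, -0.0]
wrist_force: [-0.4, -0.4, 0.7]
finger_gap: 0.0855
shift mm [-5.000e-01 -1.000e-01  1.301e+02] turn deg [-0.02  0.04 -0.02]
```

View pics/w15.png

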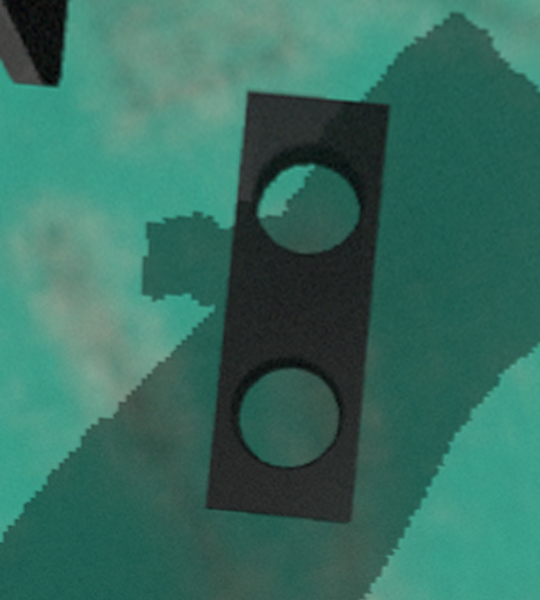

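```bash
python3 -m crank '[[0.5,-1.5,20,0,0,0,1],[0,0,30,0,0,0,1],[0,0,30,0,0,0,1],[0,0,25,0,0,0,1],[0,0,15,0,0,0,1],[0,0,9,0,0,0,1],[0,0,0,0,0,0,1],[0,0,0,0,0,0,0.3]]'
python3 -m crank '[[0,0,0,0,0,0,0.3],[0,0,0,0,0,0,0.3],[0,0,0,0,0,0,0.3],[0,0,0,0,0,0,0.3],[0,0,0,0,0,0,0.3],[0,0,-5,0,0,0,0.3],[0,0,-15,0,0,0,0.3],[0,0,0,0,0,0,0.3]]' 70
python3 - <<'E'
from h import *
print(pose()[0])
c=cam('wrist');np.savez('c16.npz',K=c[0],E=c[1]);i=read_camera('wrist');cv2.imwrite('pics/wrist16.png',i)
cv2.imwrite('pics/side16.png',cv2.resize(read_camera('side')[120:300,100:300],None,fx=3,fy=3))
E
```

```text
clock: 34.05
tcp_pos: [0.4178, -0.2298, 0.1753]
orientation: [0.001, 0.047, 0.999, -0.0]
wrist_force: [-0.1, 0.6, -0.6]
finger_gap: 0.0696
clock: 35.05
tcp_pos: [0.4179, -0.2299, 0.1957]
orientation: [0.001, 0.047, 0.999, -0.001]
wrist_force: [0.2, 0.4, -1.2]
finger_gap: 0.0461
[ 0.41788799 -0.22989924  0.1956825 ]
```

View pics/wrist16.png

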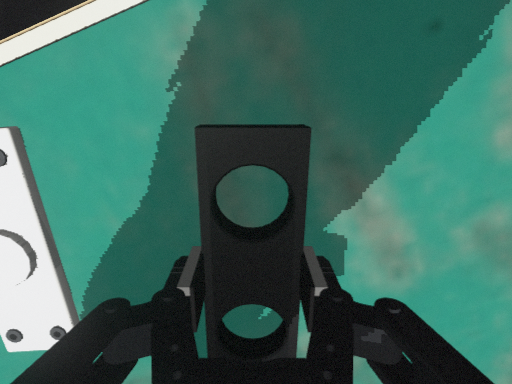

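View pics/side16.png

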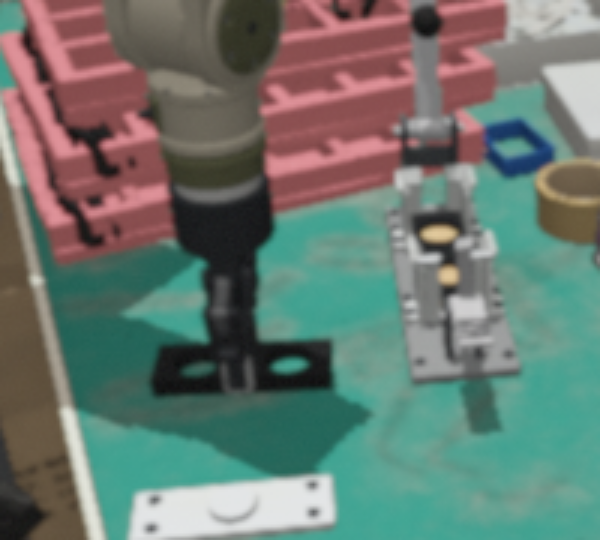

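```bash
python3 - <<'E'
from h import *
d=np.load('c16.npz');c=(d['K'],d['E'])
p0,R=pose()
P=ray(c,[[196,125.5],[310,125.5]],p0[2]-.159);print(((P-p0)@R*1000).round(1))
E
python3 -m crank '[[0,0,-45,0,0,0,0.3],[0,0,-50,0,0,0,0.3],[0,0,-50,0,0,-9.4,0.3],[0,0,0,0,0,-10,0.3],[0,0,0,0,0,-10,0.3],[0,0,0,0,0,-10,0.3],[0,0,0,0,0,-10,0.3],[0,0,0,0,0,-10,0.3]]'
python3 -m crank '[[0,0,0,0,0,-10,0.3],[0,0,0,0,0,-10,0.3],[0,0,0,0,0,-10,0.3],[0,0,0,0,0,-5,0.3],[0,0,0,0,0,0,0.3],[0,0,0,0,0,0,0.3],[0,0,0,0,0,0,0.3],[0,0,0,0,0,0,0.3]]'
python3 - <<'E'
from h import *
delta([.5984,-.0934,.27],down(np.radians(179.05)))
E
```

```text
[[ 69.5 -23.3 159. ]
 [ 69.6  23.3 159. ]]
clock: 36.15
tcp_pos: [0.4172, -0.2294, 0.3389]
orientation: [-0.0, -0.457, 0.89, 0.001]
wrist_force: [0.9, 0.3, -0.9]
finger_gap: 0.0461
clock: 37.15
tcp_pos: [0.4174, -0.2295, 0.3396]
orientation: [0.0, -0.701, 0.713, 0.0]
wrist_force: [0.8, -1.0, -1.8]
finger_gap: 0.0459
shift mm [-139.3 -178.6   69.6] turn deg [-0.    0.01 -0.07]
```

```bash
python3 -m crank '[[-28,-36,0,0,0,0,0.3],[-28,-36,0,0,0,0,0.3],[-28,-36,0,0,0,0,0.3],[-28,-36,0,0,0,0,0.3],[-27.3,-34.6,10,0,0,0,0.3],[0,0,25,0,0,0,0.3],[0,0,25,0,0,0,0.3],[0,0,9,0,0,0,0.3]]'
python3 -m crank '[[0,0,0,0,0,0,0.3],[0,0,0,0,0,0,0.3],[0,0,0,0,0,0,0.3],[0,0,0,0,0,0,0.3],[0,0,0,0,0,0,0.3],[0,0,0,0,0,0,0.3],[0,0,0,0,0,0,0.3],[0,0,0,0,0,0,0.3]]'
python3 - <<'E'
from h import *
delta([.5984,-.0938,.2125],down(np.radians(179.05)))
c=cam('wrist');np.savez('c17.npz',K=c[0],E=c[1]);i=read_camera('wrist');cv2.imwrite('pics/wrist17.png',i)
E
```

```text
clock: 38.15
tcp_pos: [0.5978, -0.093, 0.2688]
orientation: [-0.001, -0.701, 0.713, 0.001]
wrist_force: [-0.0, 0.2, 0.1]
finger_gap: 0.0459
clock: 39.15
tcp_pos: [0.5984, -0.0933, 0.2706]
orientation: [0.0, -0.701, 0.713, 0.0]
wrist_force: [-0.0, 0.2, -1.2]
finger_gap: 0.0463
shift mm [ 0.5 -0.  58.1] turn deg [ 0.    0.01 -0.05]
```

View pics/wrist17.png

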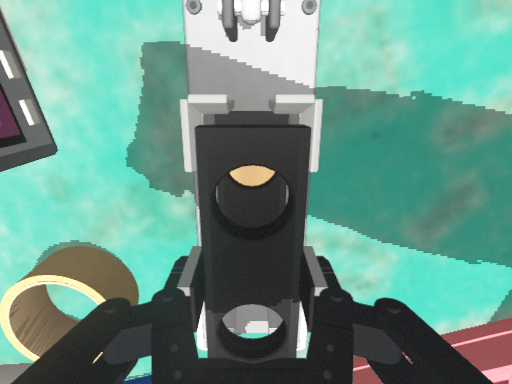

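```bash
python3 -m crank '[[0.3,0,8,0,0,0,0.3],[0,0,10,0,0,0,0.3],[0,0,10,0,0,0,0.3],[0,0,10,0,0,0,0.3],[0,0,10,0,0,0,0.3],[0,0,8,0,0,0,0.3],[0,0,2.7,0,0,0,0.3],[0,0,0,0,0,0,0.3]]'
python3 -m crank '[[0,0,0,0,0,0,0.3],[0,0,0,0,0,0,0.55],[0,0,0,0,0,0,0.8],[0,0,0,0,0,0,0.8],[0,0,-5,0,0,0,0.8],[0,0,-20,0,0,0,0.8],[0,0,-40,0,0,0,0.8],[0,0,-40,0,0,0,1]]'
python3 -m crank '[[0,0,-40,0,0,0,1],[0,0,-40,0,0,0,1],[0,0,-7,0,0,0,1],[0,0,0,0,0,0,1],[0,0,0,0,0,0,1],[0,0,0,0,0,0,1],[0,0,0,0,0,0,1],[0,0,0,0,0,0,1]]'
python3 - <<'E'
from h import *
print(pose()[0])
c=cam('wrist');np.savez('c18.npz',K=c[0],E=c[1]);i=read_camera('wrist');cv2.imwrite('pics/wrist18.png',i)
cv2.imwrite('pics/scene18.png',read_camera('scene'))
E
```

```text
clock: 40.2
tcp_pos: [0.5984, -0.0937, 0.2121]
orientation: [0.0, -0.701, 0.713, -0.0]
wrist_force: [0.2, -1.0, -0.5]
finger_gap: 0.0464
clock: 41.2
tcp_pos: [0.5982, -0.0937, 0.3182]
orientation: [-0.0, -0.701, 0.713, 0.0]
wrist_force: [1.0, 0.0, -0.5]
finger_gap: 0.084
clock: 42.2
tcp_pos: [0.5983, -0.0937, 0.4036]
orientation: [-0.0, -0.701, 0.713, 0.0]
wrist_force: [0.4, 0.2, 0.5]
finger_gap: 0.0859
[ 0.59834267 -0.09368779  0.4035552 ]
```

View pics/wrist18.png

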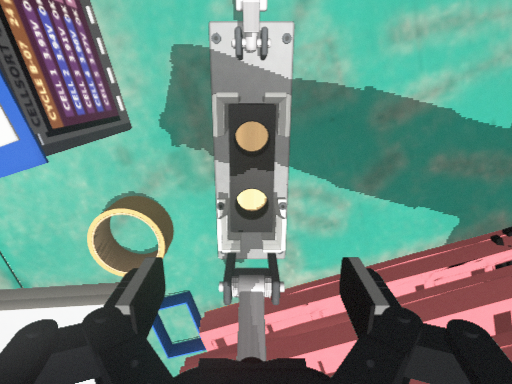

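View pics/scene18.png

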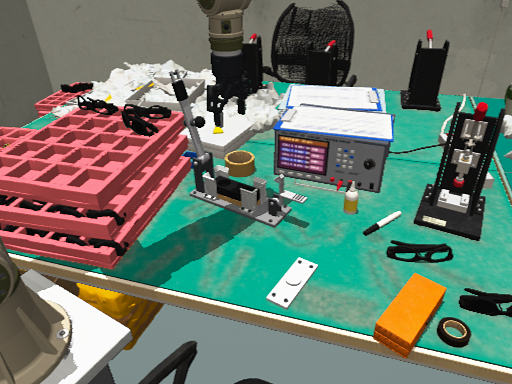

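```bash
python3 -m crank '[[46.5,30.5,0,0,0,0,1],[46.5,30.5,0,0,0,0,1],[46.5,30.5,0,0,0,0,1],[46.5,30.5,0,0,0,0,1],[46.5,30.5,0,0,0,0,1],[46.5,30.5,0,0,0,0,1],[0,0,0,0,0,9,1],[0,0,0,0,0,10,1]]'
python3 -m crank '[[0,0,0,0,0,10,1],[0,0,20,0,0,10,1],[0,0,30,0,0,10,1],[0,0,30,0,0,10,1],[0,0,20,0,0,10,1],[0,0,0,0,0,10,1],[0,0,0,0,0,10,1],[0,0,0,0,0,0,1]]'
python3 - <<'E'
from h import *
delta([.41,-.37,.174],down(np.radians(90)))
c=cam('wrist');np.savez('c19.npz',K=c[0],E=c[1]);i=read_camera('wrist');cv2.imwrite('pics/wrist19.png',i)
w=warp(i,c,.010,0.32,.52,-.46,-.28,3000);cv2.imwrite('pics/w19.png',w)
E
```

```text
clock: 43.3
tcp_pos: [0.4097, -0.3705, 0.404]
orientation: [0.0, -0.57, 0.821, -0.0]
wrist_force: [0.2, -0.3, 0.1]
finger_gap: 0.0856
clock: 44.3
tcp_pos: [0.4106, -0.3695, 0.304]
orientation: [0.0, -0.001, 1.0, -0.0]
wrist_force: [-0.3, -0.1, -0.1]
finger_gap: 0.0855
shift mm [  0.6  -0.5 130. ] turn deg [-0.    0.01  0.11]
```

View pics/w19.png

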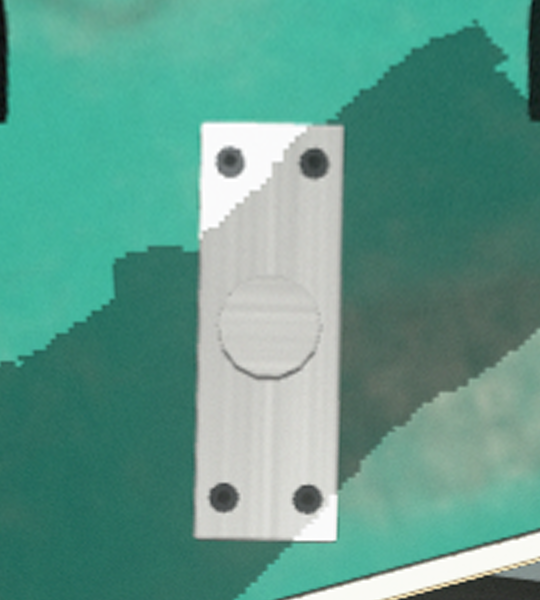

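```bash
python3 -m crank '[[1.3,0,20,0,0,1,1],[0,0,30,0,0,0,1],[0,0,30,0,0,0,1],[0,0,25,0,0,0,1],[0,0,15,0,0,0,1],[0,0,9,0,0,0,1],[0,0,0,0,0,0,1],[0,0,0,0,0,0,0.3]]'
python3 -m crank '[[0,0,0,0,0,0,0.3],[0,0,0,0,0,0,0.3],[0,0,0,0,0,0,0.3],[0,0,0,0,0,0,0.3],[0,0,0,0,0,0,0.3],[0,0,-5,0,0,0,0.3],[0,0,-15,0,0,0,0.3],[0,0,0,0,0,0,0.3]]' 80
python3 - <<'E'
from h import *
print(pose()[0])
c=cam('wrist');np.savez('c20.npz',K=c[0],E=c[1]);i=read_camera('wrist');cv2.imwrite('pics/wrist20.png',i)
E
```

```text
clock: 45.35
tcp_pos: [0.4096, -0.3699, 0.1758]
orientation: [0.001, 0.009, 1.0, -0.001]
wrist_force: [0.8, 0.6, 0.1]
finger_gap: 0.0694
clock: 46.35
tcp_pos: [0.4098, -0.37, 0.1966]
orientation: [0.001, 0.009, 1.0, -0.001]
wrist_force: [0.3, -0.2, -2.2]
finger_gap: 0.0449
[ 0.40980663 -0.37004136  0.19657142]
```

View pics/wrist20.png

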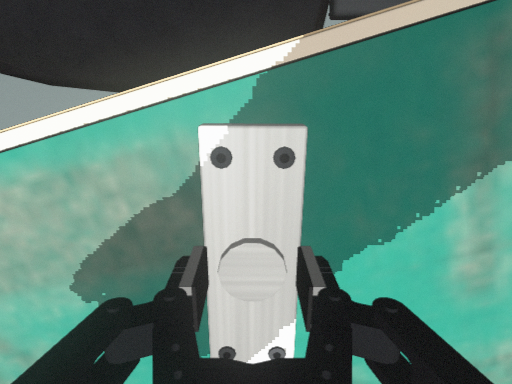

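```bash
python3 - <<'E'
from h import *
d=np.load('c20.npz');c=(d['K'],d['E'])
p0,R=pose()
P=ray(c,[[198,125.5],[307,125.5]],p0[2]-.1658);print(((P-p0)@R*1000).round(1))
E
python3 -m crank '[[0,0,-45,0,0,0,0.3],[0,0,-50,0,0,0,0.3],[0,0,-50,0,0,-10,0.3],[0,0,0,0,0,-10,0.3],[0,0,0,0,0,-10,0.3],[0,0,0,0,0,-10,0.3],[0,0,0,0,0,-10,0.3],[0,0,0,0,0,-10,0.3]]'
python3 -m crank '[[0,0,0,0,0,-10,0.3],[0,0,0,0,0,-10,0.3],[0,0,0,0,0,-10,0.3],[0,0,0,0,0,0,0.3],[0,0,0,0,0,0,0.3],[0,0,0,0,0,0,0.3],[0,0,0,0,0,0,0.3],[0,0,0,0,0,0,0.3]]'
python3 - <<'E'
from h import *
delta([.5984,-.0938,.275],down(np.radians(179.05)))
E
```

```text
[[ 69.3 -23.4 165.7]
 [ 69.4  23.3 165.7]]
clock: 47.4
tcp_pos: [0.4091, -0.3693, 0.3395]
orientation: [-0.0, -0.495, 0.869, 0.0]
wrist_force: [-0.3, -0.6, -1.8]
finger_gap: 0.0449
clock: 48.4
tcp_pos: [0.4092, -0.3694, 0.34]
orientation: [0.0, -0.701, 0.713, 0.0]
wrist_force: [-0.3, -0.1, -1.7]
finger_gap: 0.0444
shift mm [-279.  -184.2   65. ] turn deg [-0.    0.01 -0.07]
```

```bash
python3 -m crank '[[-46.4,-30.7,0,0,0,0,0.3],[-46.4,-30.7,0,0,0,0,0.3],[-46.4,-30.7,0,0,0,0,0.3],[-46.4,-30.7,0,0,0,0,0.3],[-46.4,-30.7,0,0,0,0,0.3],[-46.4,-30.7,0,0,0,0,0.3],[0,0,20,0,0,0,0.3],[0,0,25,0,0,0,0.3]]'
python3 -m crank '[[0,0,20,0,0,0,0.3],[0,0,0,0,0,0,0.3],[0,0,0,0,0,0,0.3],[0,0,0,0,0,0,0.3],[0,0,0,0,0,0,0.3],[0,0,0,0,0,0,0.3],[0,0,0,0,0,0,0.3],[0,0,0,0,0,0,0.3]]'
python3 - <<'E'
from h import *
delta([.5984,-.0944,.229],down(np.radians(179.05)))
c=cam('wrist');np.savez('c21.npz',K=c[0],E=c[1]);i=read_camera('wrist');cv2.imwrite('pics/wrist21.png',i)
E
```

```text
clock: 49.4
tcp_pos: [0.5991, -0.0931, 0.295]
orientation: [0.0, -0.702, 0.713, -0.001]
wrist_force: [-0.1, 0.5, -1.5]
finger_gap: 0.045
clock: 50.4
tcp_pos: [0.5983, -0.0943, 0.275]
orientation: [0.0, -0.701, 0.713, 0.0]
wrist_force: [-0.7, -0.0, -2.1]
finger_gap: 0.0452
shift mm [ 0.1 -0.1 46. ] turn deg [-0.    0.01 -0.04]
```

View pics/wrist21.png

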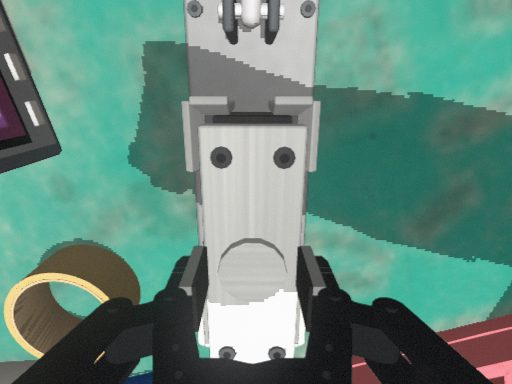

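```bash
python3 -m crank '[[0,0,8,0,0,0,0.3],[0,0,8,0,0,0,0.3],[0,0,8,0,0,0,0.3],[0,0,8,0,0,0,0.3],[0,0,7,0,0,0,0.3],[0,0,5,0,0,0,0.3],[0,0,2.5,0,0,0,0.3],[0,0,0,0,0,0,0.3]]'
python3 -m crank '[[0,0,0.5,0,0,0,0.3],[0,0,0,0,0,0,0.55],[0,0,0,0,0,0,0.8],[0,0,0,0,0,0,0.8],[0,0,-5,0,0,0,0.8],[0,0,-20,0,0,0,0.8],[0,0,-40,0,0,0,0.8],[0,0,-40,0,0,0,1]]'
python3 -m crank '[[0,0,-40,0,0,0,1],[0,0,-30,0,0,0,1],[0,0,0,0,0,0,1],[0,0,0,0,0,0,1],[0,0,0,0,0,0,1],[0,0,0,0,0,0,1],[0,0,0,0,0,0,1],[0,0,0,0,0,0,1]]'
python3 - <<'E'
from h import *
print(pose()[0])
c=cam('wrist');np.savez('c22.npz',K=c[0],E=c[1]);i=read_camera('wrist');cv2.imwrite('pics/wrist22.png',i)
cv2.imwrite('pics/scene22.png',cv2.resize(read_camera('scene')[60:240,150:330],None,fx=3.3,fy=3.3))
cv2.imwrite('pics/side22.png',cv2.resize(read_camera('side')[120:270,180:330],None,fx=3.7,fy=3.7))
E
```

```text
clock: 51.45
tcp_pos: [0.5984, -0.0943, 0.2287]
orientation: [0.0, -0.701, 0.713, -0.0]
wrist_force: [-0.2, 1.0, -2.3]
finger_gap: 0.0453
clock: 52.45
tcp_pos: [0.5981, -0.0943, 0.3342]
orientation: [-0.0, -0.701, 0.713, 0.0]
wrist_force: [1.0, -0.1, 0.2]
finger_gap: 0.0838
clock: 53.45
tcp_pos: [0.5982, -0.0943, 0.4027]
orientation: [-0.0, -0.701, 0.713, 0.0]
wrist_force: [-0.7, -0.1, 0.4]
finger_gap: 0.085
[ 0.59823943 -0.09427749  0.40271649]
```

View pics/wrist22.png

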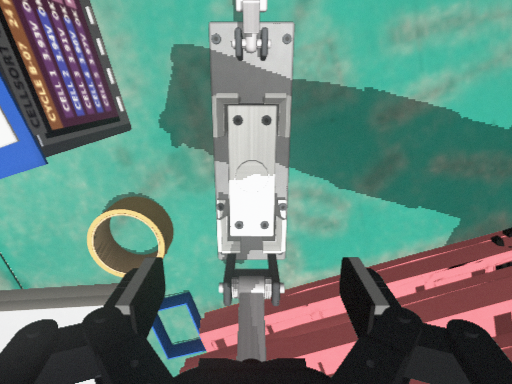

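View pics/scene22.png

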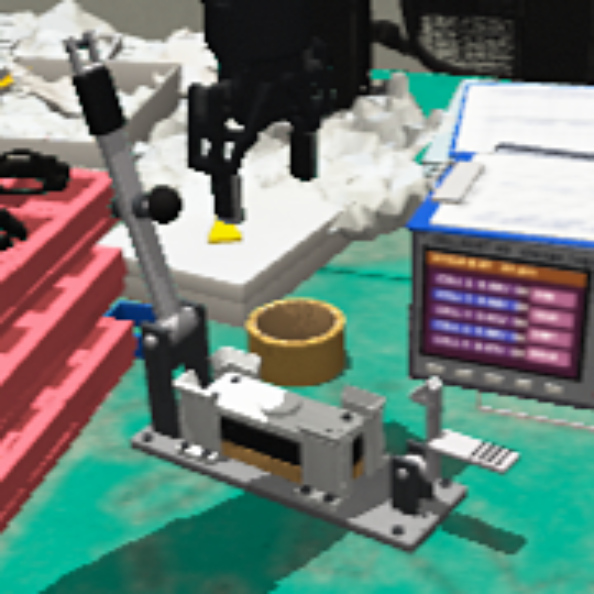

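View pics/side22.png

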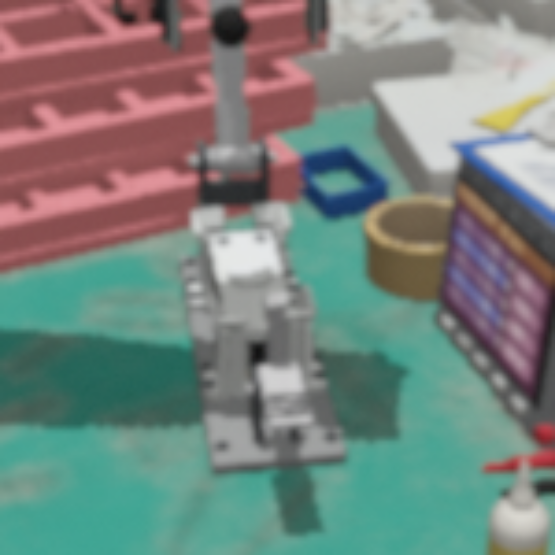

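```bash
python3 -m crank '[[0,0,-40,0,0,0,1],[0,0,-40,0,0,0,1],[0,0,-40,0,0,0,1],[-40,-1,0,0,0,0,1],[-40,-1,0,0,0,0,1],[-40,-1,0,0,0,0,1],[-38,0,0,0,0,0,1],[0,0,0,0,0,0,1]]'
python3 - <<'E'
from h import *
delta([.601,.064,.454],down(np.radians(179.05)))
c=cam('wrist');np.savez('c23.npz',K=c[0],E=c[1]);i=read_camera('wrist');cv2.imwrite('pics/wrist23.png',i)
S=cam('scene');D=cam('side');n=np.array([.5984,-.0938,0]);Y=np.array([.0165,1,0])
print(proj(S,[n+.158*Y+[0,0,.291],n+.172*Y+[0,0,.34]]),proj(D,[n+.158*Y+[0,0,.291]]))
i=read_camera('scene')
for r in(0,.192,.243):
    q=proj(S,[n+.105*Y+[0,0,.106]+r*(.2756*Y+np.array([0,0,.961]))])[0]
    cv2.circle(i,(int(round(q[0])),int(round(q[1]))),1,(0,0,255),-1)
cv2.imwrite('pics/scene23.png',cv2.resize(i[20:220,130:310],None,fx=3.3,fy=3.3))
E
```

```text
clock: 54.6
tcp_pos: [0.6038, 0.0661, 0.5231]
orientation: [0.0, -0.702, 0.712, 0.0]
wrist_force: [0.4, -0.8, 0.2]
finger_gap: 0.0855
shift mm [ 2.1  2.8 69.1] turn deg [-0.01  0.02  0.18]
[[179.57736552  90.63724779]
 [172.9876941   70.78732968]] [[238.60026146  93.85051288]]
```

View pics/wrist23.png

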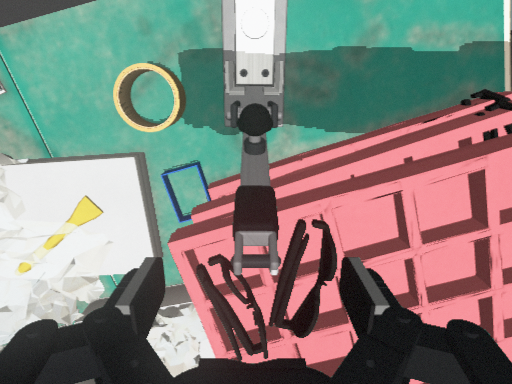

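View pics/scene23.png

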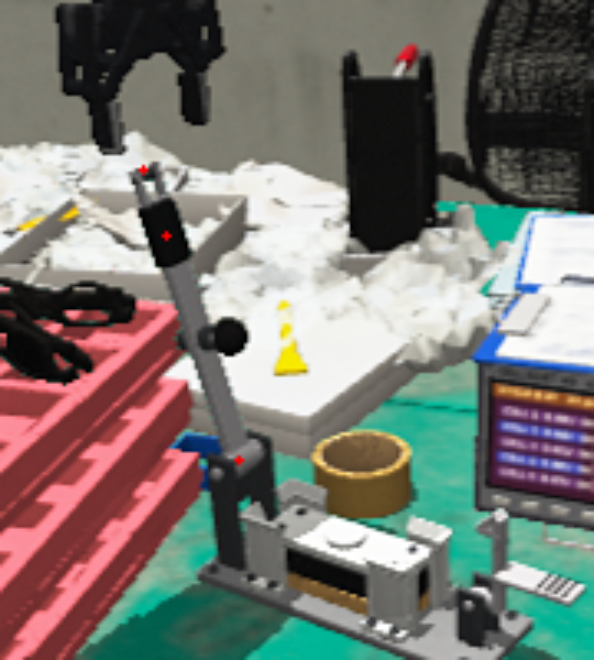

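```bash
python3 -m crank '[[2,2.5,10,0,0,0.2,1],[0,0,15,0,0,0,1],[0,0,15,0,0,0,1],[0,0,15,0,0,0,1],[0,0,14,0,0,0,1],[0,0,0,0,0,0,1],[0,0,0,0,0,0,1],[0,0,0,0,0,0,1]]'
python3 - <<'E'
from h import *
delta([.601,.064,.454],down(np.radians(179.05)))
i=read_camera('wrist');cv2.imwrite('pics/wrist24.png',i)
i=read_camera('scene')
cv2.imwrite('pics/scene24.png',cv2.resize(i[20:220,130:310],None,fx=3.3,fy=3.3))
E
```

```text
clock: 55.7
tcp_pos: [0.6016, 0.0616, 0.4548]
orientation: [0.0, -0.7, 0.714, -0.0]
wrist_force: [-0.0, -0.3, -0.6]
finger_gap: 0.0854
shift mm [-2.4  0.7  0.8] turn deg [-0.08  0.   -0.25]
```

View pics/wrist24.png

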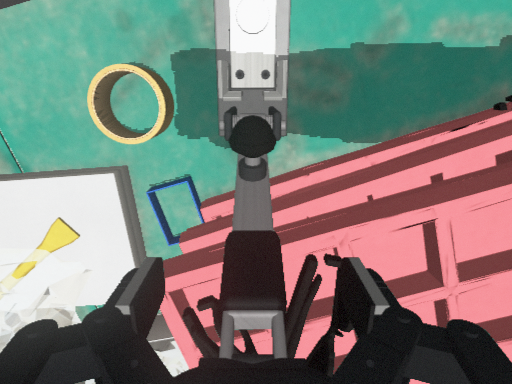

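View pics/scene24.png

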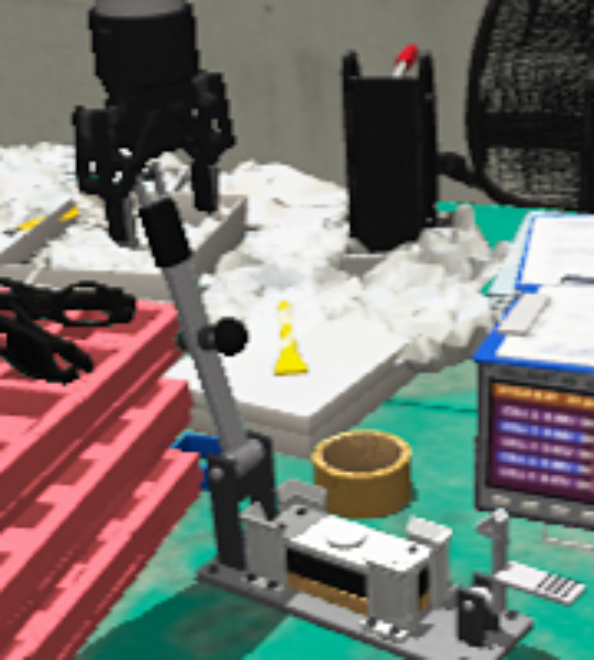

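```bash
python3 -m crank '[[-2.4,0,0,0,0,-0.2,1],[0,0,0,0,0,0,0.1],[0,0,0,0,0,0,0.1],[0,0,0,0,0,0,0.1],[0,0,0,0,0,0,0.1],[0,0,0,0,0,0,0.1],[0,0,0,0,0,0,0.1],[0,0,0,0,0,0,0.1]]' 40
python3 - <<'E'
from h import *
i=read_camera('wrist');cv2.imwrite('pics/wrist25.png',i);print(pose()[0],get_state()['wrist_force'])
# arc deltas
t=np.array([1.85,1.75,1.65,1.55,1.45,1.35,1.25,1.15,1.05,.95,.85,.75,.65,.55,.45,.35,.25,.15,.05,0,-.02])
g=np.c_[-np.cos(t),np.sin(t)]*192
for a,b in zip(t[1:],np.diff(g,axis=0)):print(a,'toolx',(-b[0]).round(1),'toolz',(-b[1]).round(1))
E
```

```text
clock: 56.8
tcp_pos: [0.6015, 0.0641, 0.4541]
orientation: [0.0, -0.701, 0.713, -0.0]
wrist_force: [0.2, 0.4, 1.0]
finger_gap: 0.0295
[0.60152617 0.06405631 0.45411155] [0.49859777 0.18004649 1.55514161]
1.75 toolx 18.7 toolz -4.4
1.65 toolx 19.0 toolz -2.5
1.55 toolx 19.2 toolz -0.6
1.45 toolx 19.1 toolz 1.4
1.35 toolx 18.9 toolz 3.3
1.25 toolx 18.5 toolz 5.1
1.15 toolx 17.9 toolz 7.0
1.05 toolx 17.1 toolz 8.7
0.95 toolx 16.1 toolz 10.4
0.85 toolx 15.0 toolz 11.9
0.75 toolx 13.8 toolz 13.4
0.65 toolx 12.4 toolz 14.7
0.55 toolx 10.8 toolz 15.8
0.45 toolx 9.2 toolz 16.8
0.35 toolx 7.5 toolz 17.7
0.25 toolx 5.7 toolz 18.3
0.15 toolx 3.8 toolz 18.8
0.05 toolx 1.9 toolz 19.1
0.0 toolx 0.2 toolz 9.6
-0.02 toolx -0.0 toolz 3.8
```

View pics/wrist25.png

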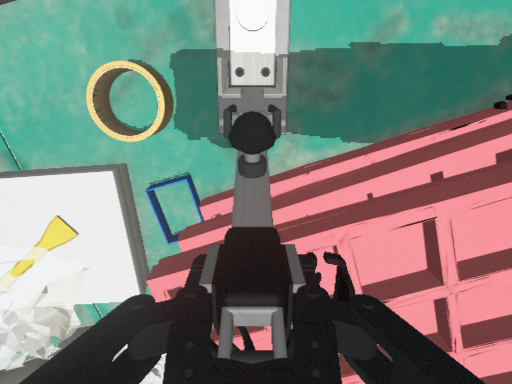

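```bash
python3 -m crank '[[9,0,-2.2,0,0,0,0.1],[9.7,0,-2.2,0,0,0,0.1],[9.5,0,-1.3,0,0,0,0.1],[9.5,0,-1.2,0,0,0,0.1],[9.6,0,-0.3,0,0,0,0.1],[9.6,0,-0.3,0,0,0,0.1],[9.6,0,0.7,0,0,0,0.1],[9.5,0,0.7,0,0,0,0.1]]'
python3 -m crank '[[9.5,0,1.6,0,0,0,0.1],[9.4,0,1.7,0,0,0,0.1],[9.3,0,2.5,0,0,0,0.1],[9.2,0,2.6,0,0,0,0.1],[9,0,3.5,0,0,0,0.1],[8.9,0,3.5,0,0,0,0.1],[8.6,0,4.3,0,0,0,0.1],[8.5,0,4.4,0,0,0,0.1]]'
python3 - <<'E'
from h import *
i=read_camera('scene')
cv2.imwrite('pics/scene26.png',cv2.resize(i[20:220,130:310],None,fx=3.3,fy=3.3))
t=1.05;delta(np.array([.5984,-.0938,0])+np.array([.0165,1,0])*(.105-.192*np.cos(t))+[0,0,.106+.192*np.sin(t)+.163],down(np.radians(179.05)))
E
```

```text
clock: 57.85
tcp_pos: [0.6002, -0.0125, 0.46]
orientation: [0.0, -0.701, 0.713, 0.0]
wrist_force: [2.9, 3.9, -3.3]
finger_gap: 0.0292
clock: 58.85
tcp_pos: [0.5988, -0.0853, 0.4366]
orientation: [-0.0, -0.701, 0.713, -0.001]
wrist_force: [1.4, 1.8, 4.1]
finger_gap: 0.0292
shift mm [-2.   0.3  0.5] turn deg [-0.04 -0.13 -0.12]
```

View pics/scene26.png

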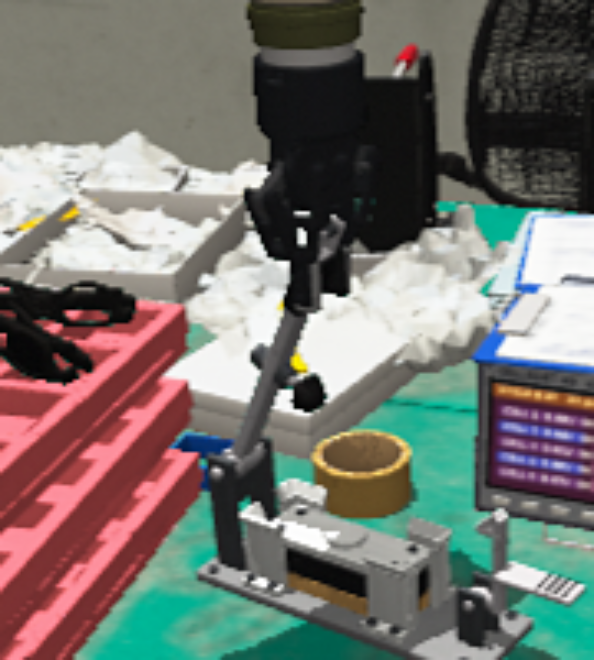

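```bash
python3 -m crank '[[7.5,0,5.1,0,0,0,0.1],[7.7,0,5.3,0,0,0,0.1],[7.4,0,5.9,0,0,0,0.1],[7.3,0,6,0,0,0,0.1],[6.9,0,6.6,0,0,0,0.1],[6.7,0,6.8,0,0,0,0.1],[6.2,0,7.3,0,0,0,0.1],[6,0,7.4,0,0,0,0.1]]'
python3 -m crank '[[5.4,0,7.8,0,0,0,0.1],[5.2,0,8,0,0,0,0.1],[4.6,0,8.3,0,0,0,0.1],[4.4,0,8.5,0,0,0,0.1],[3.8,0,8.8,0,0,0,0.1],[3.6,0,8.9,0,0,0,0.1],[2.9,0,9.1,0,0,0,0.1],[2.7,0,9.2,0,0,0,0.1]]'
python3 - <<'E'
from h import *
i=read_camera('scene')
cv2.imwrite('pics/scene27.png',cv2.resize(i[80:240,150:330],None,fx=3.3,fy=3.3))
i=read_camera('wrist');cv2.imwrite('pics/wrist27.png',i)
t=.25;delta(np.array([.5984,-.0938,0])+np.array([.0165,1,0])*(.105-.192*np.cos(t))+[0,0,.106+.192*np.sin(t)+.163],down(np.radians(179.05)))
E
```

```text
clock: 59.9
tcp_pos: [0.5977, -0.1425, 0.3874]
orientation: [-0.001, -0.7, 0.714, -0.003]
wrist_force: [-2.3, -3.7, 9.7]
finger_gap: 0.0293
clock: 60.9
tcp_pos: [0.5973, -0.1766, 0.3187]
orientation: [-0.003, -0.7, 0.714, -0.004]
wrist_force: [-2.1, -9.9, 8.8]
finger_gap: 0.0294
shift mm [-1.9  0.3  1.3] turn deg [-0.06 -0.55 -0.24]
```

View pics/scene27.png

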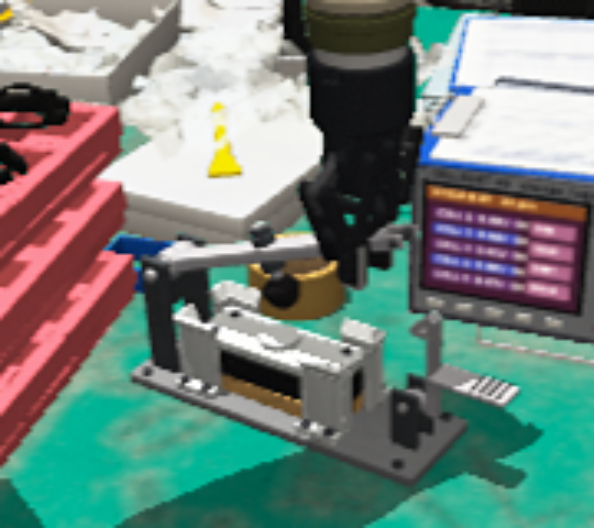

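View pics/wrist27.png

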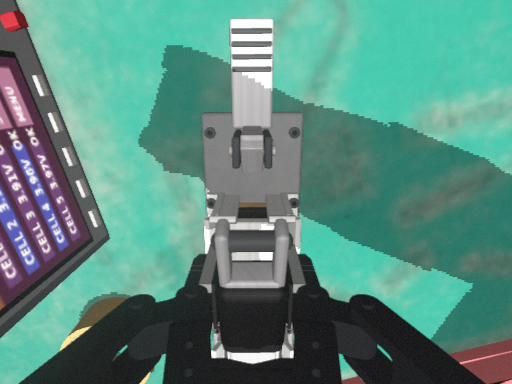

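```bash
python3 -m crank '[[0.5,0,9,0,0,0,0.1],[1.5,0,9,0,0,0,0.1],[1.2,0,9,0,0,0,0.1],[0.6,0,9,0,0,0,0.1],[0.2,0,6,0,0,0,0.1],[0,0,3,0,0,0,0.1],[0,0,2,0,0,0,0.1],[0,0,0,0,0,0,0.1]]'
python3 - <<'E'
from h import *
i=read_camera('scene')
cv2.imwrite('pics/scene28.png',cv2.resize(i[80:240,150:330],None,fx=3.3,fy=3.3))
i=read_camera('wrist');cv2.imwrite('pics/wrist28.png',i)
for t in(0,-.03): delta(np.array([.5984,-.0938,0])+np.array([.0165,1,0])*(.105-.192*np.cos(t))+[0,0,.106+.192*np.sin(t)+.163],down(np.radians(179.05)))
E
```

```text
clock: 62.0
tcp_pos: [0.5973, -0.1821, 0.2715]
orientation: [-0.004, -0.699, 0.715, -0.005]
wrist_force: [-2.4, -18.3, 6.5]
finger_gap: 0.0293
shift mm [-1.3  0.4  2.5] turn deg [-0.04 -0.76 -0.3 ]
shift mm [-1.4  0.4  8.3] turn deg [-0.04 -0.76 -0.3 ]
```

View pics/scene28.png

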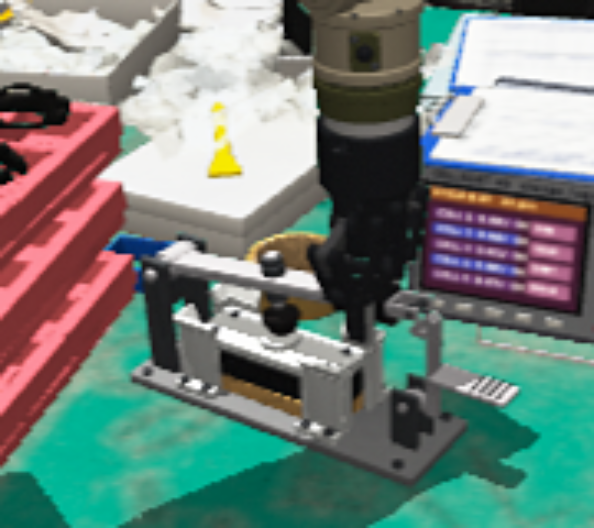

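View pics/wrist28.png

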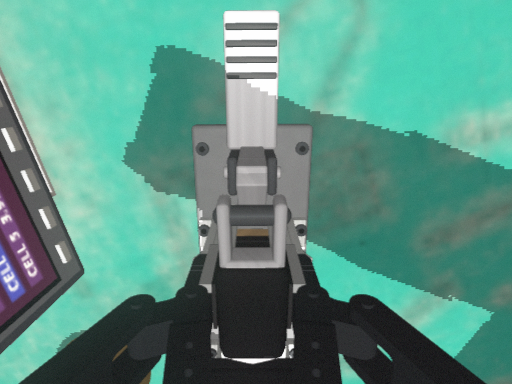

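```bash
python3 -m crank '[[1.5,0,0,0,0,0,0.1],[0,0,1.5,0,0,0,0.1],[0,0,1.5,0,0,0,0.1],[0,0,1.5,0,0,0,0.1],[0,0,1.5,0,0,0,0.1],[0,0,1.5,0,0,0,0.1],[0,0,1,0,0,0,0.1],[0,0,0,0,0,0,0.1]]'
python3 - <<'E'
from h import *
i=read_camera('scene')
cv2.imwrite('pics/scene29.png',cv2.resize(i[100:230,180:310],None,fx=4.5,fy=4.5,interpolation=cv2.INTER_CUBIC))
i=read_camera('wrist');cv2.imwrite('pics/wrist29.png',i)
E
```

```text
clock: 63.1
tcp_pos: [0.5972, -0.1826, 0.2644]
orientation: [-0.003, -0.699, 0.715, -0.005]
wrist_force: [-5.4, -13.2, 13.8]
finger_gap: 0.0295
```

View pics/scene29.png

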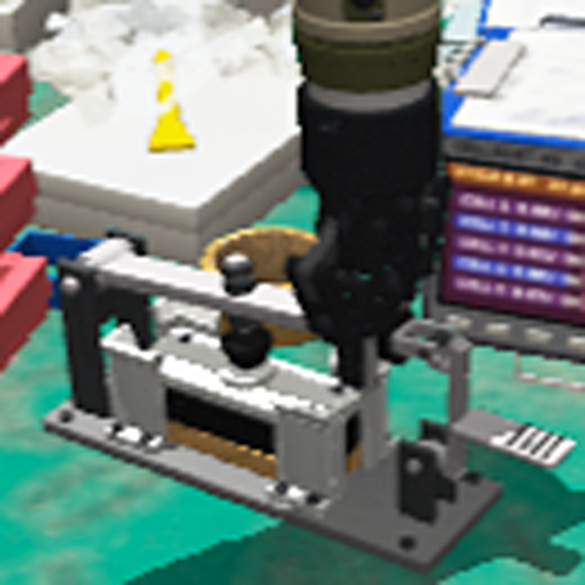

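View pics/wrist29.png

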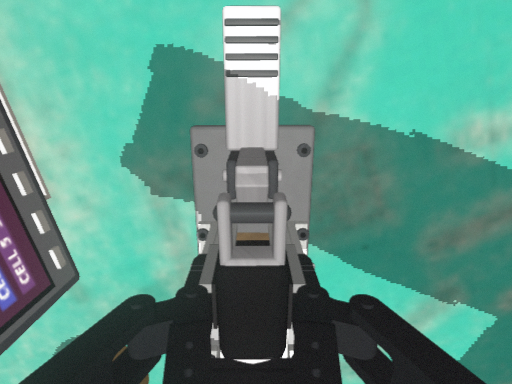

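```bash
python3 -m crank '[[1.5,0,0,0,0,0,0.1],[0,0,1,0,0,0,0.1],[0,0,1,0,0,0,0.1],[0,0,1,0,0,0,0.1],[0,0,0,0,0,0,0.1],[0,0,0,0,0,0,0.1],[0,0,0,0,0,0,0.1],[0,0,0,0,0,0,0.1]]'
python3 - <<'E'
from h import *
i=read_camera('wrist');cv2.imwrite('pics/wrist30.png',cv2.resize(i[100:280,180:320],None,fx=4,fy=3.3))
E
```

```text
clock: 64.2
tcp_pos: [0.5971, -0.183, 0.2618]
orientation: [-0.002, -0.7, 0.714, -0.004]
wrist_force: [-6.5, -8.2, 18.2]
finger_gap: 0.0292
```

View pics/wrist30.png

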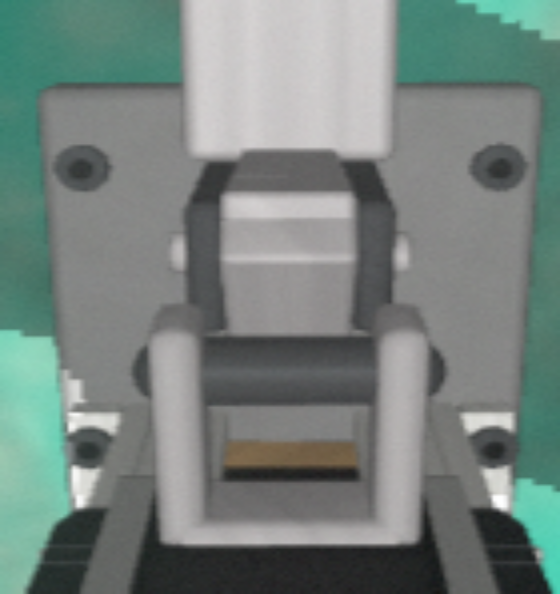

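Run:
```python
from h import *
S=cam('scene');D=cam('side');n=np.array([.5984,-.0938,0]);Y=np.array([.0165,1,0])
a=cv2.imread('pics/scene0.png')[130:230,185:305];b=read_camera('scene')[130:230,185:305]
cv2.imwrite('pics/cmp30.png',np.vstack([cv2.resize(x,None,fx=3,fy=3,interpolation=cv2.INTER_CUBIC) for x in(a,b)]))
a=cv2.imread('pics/side0.png')[150:250,200:300];b=read_camera('side')[150:250,200:300]
cv2.imwrite('pics/cmp30s.png',np.hstack([cv2.resize(x,None,fx=4,fy=4,interpolation=cv2.INTER_CUBIC) for x in(a,b)]))
```

```text
(no output)
```

View pics/cmp30.png

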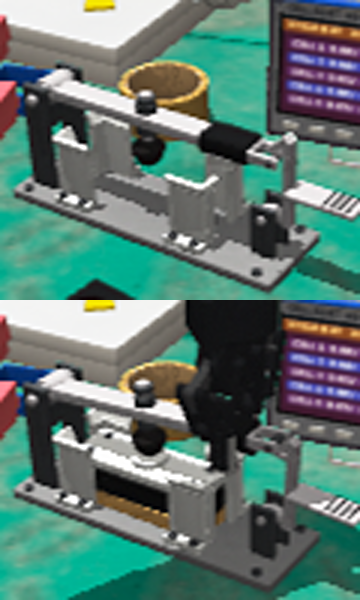

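View pics/cmp30s.png

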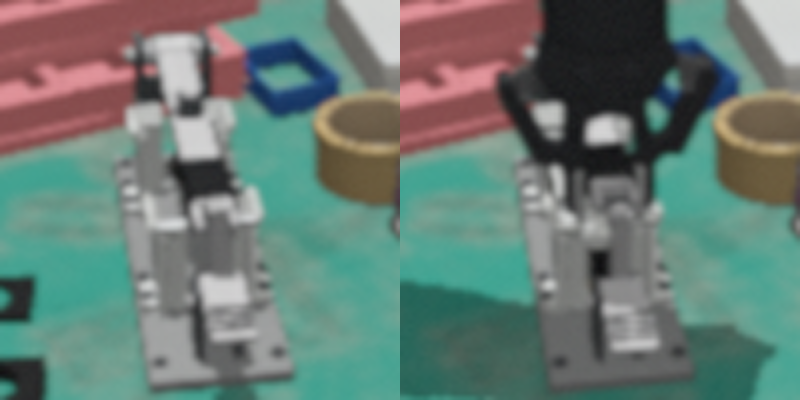

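```bash
python3 -m crank '[[0,0,0,0,0,0,0.1],[0,0,0,0,0,0,0.1],[1,0,1,0,0,0,0.1],[0,0,1,0,0,0,0.1],[0,0,1,0,0,0,0.1],[0,0,1,0,0,0,0.1],[0,0,1,0,0,0,0.1],[0,0,0,0,0,0,0.1]]' 110
python3 - <<'E'
from h import *
i=read_camera('wrist');a=cv2.resize(i[100:280,180:320],None,fx=2.5,fy=2.5)
b=cv2.resize(read_camera('scene')[130:230,185:305],None,fx=3,fy=3,interpolation=cv2.INTER_CUBIC)
o=np.zeros((450,720,3),np.uint8);o[:,:350]=a;o[:300,355:715]=b;cv2.imwrite('pics/m31.png',o)
E
```

```text
clock: 65.35
tcp_pos: [0.597, -0.1835, 0.2571]
orientation: [-0.002, -0.7, 0.714, -0.003]
wrist_force: [-3.7, -8.5, 15.8]
finger_gap: 0.0289
```

View pics/m31.png

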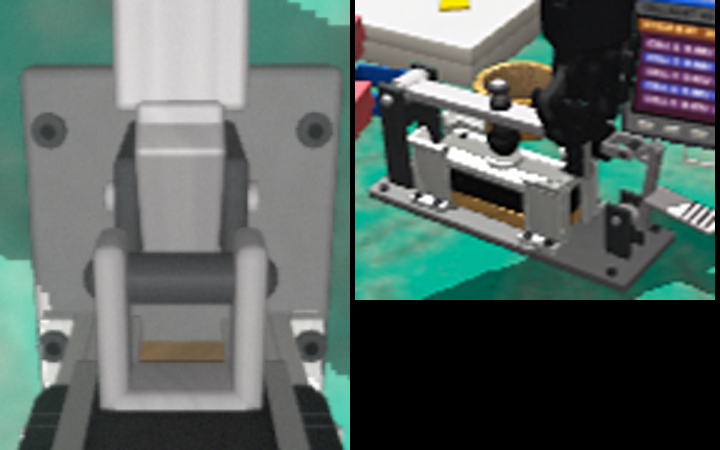

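```bash
python3 -m crank '[[0,0,1,0,0,0,0.1],[0,0,1,0,0,0,0.1],[0,0,1,0,0,0,0.1],[0,0,1,0,0,0,0.1],[0,0,0,0,0,0,0.1],[0,0,0,0,0,0,0.1],[0,0,0,0,0,0,0.1],[0,0,0,0,0,0,0.1]]' 110
python3 - <<'E'
from h import *
i=read_camera('wrist');a=cv2.resize(i[100:280,180:320],None,fx=2.5,fy=2.5)
b=cv2.resize(read_camera('scene')[130:230,185:305],None,fx=3,fy=3,interpolation=cv2.INTER_CUBIC)
o=np.zeros((450,720,3),np.uint8);o[:,:350]=a;o[:300,355:715]=b;cv2.imwrite('pics/m32.png',o)
E
```

```text
clock: 66.45
tcp_pos: [0.5971, -0.1835, 0.2513]
orientation: [-0.002, -0.7, 0.715, -0.003]
wrist_force: [-1.9, -7.2, 10.2]
finger_gap: 0.0287
```

View pics/m32.png

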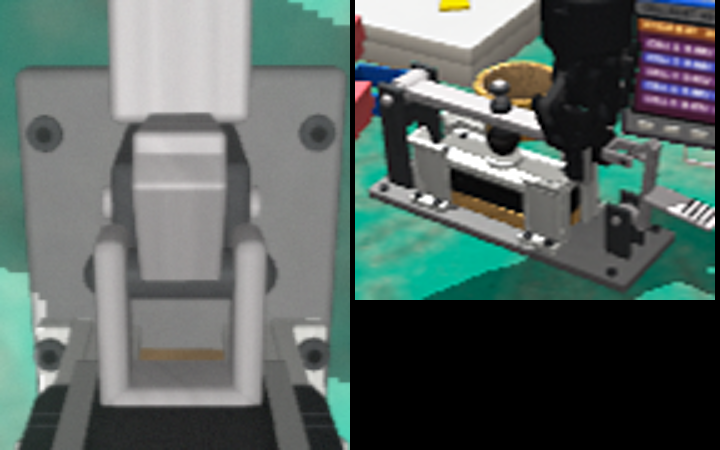

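```bash
python3 -m crank '[[0,0,0,0,0,0,0.3],[0,0,0,0,0,0,0.5],[0,0,0,0,0,0,0.6],[0,0,-10,0,0,0,0.6],[0,0,-30,0,0,0,0.8],[0,0,-40,0,0,0,1],[0,0,-40,0,0,0,1],[0,0,-40,0,0,0,1]]' 40
python3 - <<'E'
from h import *
i=read_camera('wrist');cv2.imwrite('pics/wrist33.png',i)
cv2.imwrite('pics/scene33.png',cv2.resize(read_camera('scene')[60:240,150:330],None,fx=3.3,fy=3.3,interpolation=cv2.INTER_CUBIC))
E
```

```text
clock: 67.55
tcp_pos: [0.5971, -0.1802, 0.4112]
orientation: [-0.0, -0.701, 0.713, -0.0]
wrist_force: [0.5, -0.5, -0.2]
finger_gap: 0.0853
```

View pics/wrist33.png

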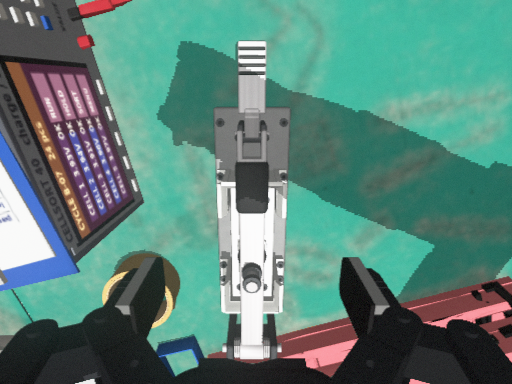

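View pics/scene33.png

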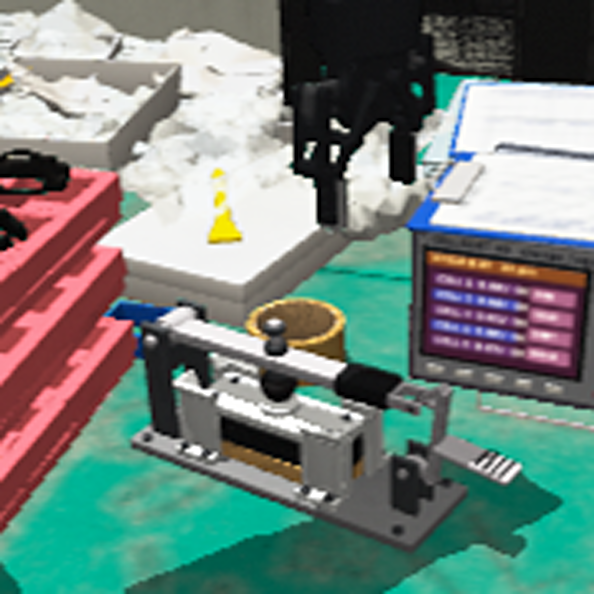

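```bash
python3 -m crank '[[0,0,-20,0,0,0,1],[0,0,-20,0,0,0,1],[0,0,0,0,0,0,1],[0,0,0,0,0,0,1],[0,0,0,0,0,0,1],[0,0,0,0,0,0,1],[0,0,0,0,0,0,1],[0,0,0,0,0,0,1]]'
python3 - <<'E'
from h import *
a=cv2.imread('pics/scene0.png')[160:225,235:315];b=read_camera('scene')[160:225,235:315]
u=np.hstack([cv2.resize(x,None,fx=5,fy=5,interpolation=cv2.INTER_CUBIC) for x in(a,b)])
cv2.imwrite('pics/m34.png',u)
a=cv2.imread('pics/side0.png')[150:250,210:290];b=read_camera('side')[150:250,210:290]
cv2.imwrite('pics/m34s.png',np.hstack([cv2.resize(x,None,fx=5,fy=5,interpolation=cv2.INTER_CUBIC) for x in(a,b)]))
E
```

```text
clock: 68.65
tcp_pos: [0.5972, -0.1806, 0.4494]
orientation: [-0.0, -0.701, 0.713, 0.0]
wrist_force: [-0.3, -0.5, 0.2]
finger_gap: 0.0857
```

View pics/m34.png

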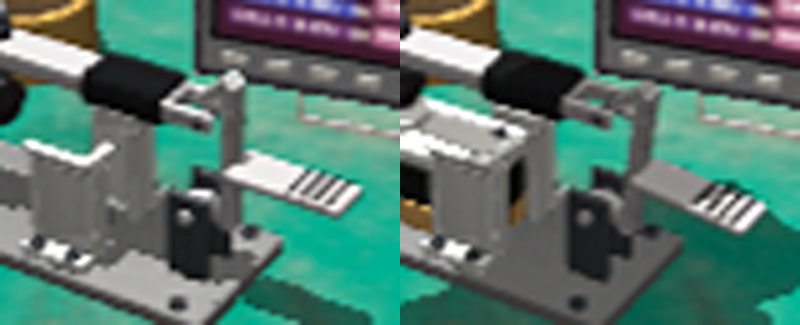

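View pics/m34s.png

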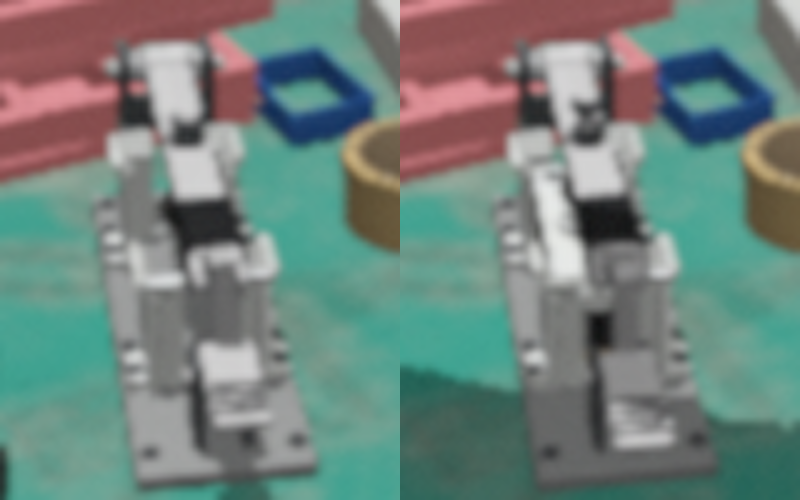

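```bash
python3 -m crank '[[0,0,0,0,0,0,0],[0,0,0,0,0,0,0],[0,0,0,0,0,0,0],[0,0,40,0,0,0,0],[0,0,40,0,0,0,0],[0,0,40,0,0,0,0],[0,0,30,0,0,0,0],[0,0,0,0,0,0,0]]' 40
python3 -m crank '[[0,0,3,0,0,0,0],[0,0,2,0,0,0,0],[0,0,2,0,0,0,0],[0,0,1.5,0,0,0,0],[0,0,1.5,0,0,0,0],[0,0,1,0,0,0,0],[0,0,1,0,0,0,0],[0,0,0,0,0,0,0]]' 40
python3 - <<'E'
from h import *
i=read_camera('wrist');cv2.imwrite('pics/wrist35.png',i)
cv2.imwrite('pics/scene35.png',cv2.resize(read_camera('scene')[160:225,235:315],None,fx=5,fy=5,interpolation=cv2.INTER_CUBIC))
E
```

```text
clock: 69.75
tcp_pos: [0.5962, -0.1801, 0.2968]
orientation: [-0.001, -0.701, 0.713, 0.003]
wrist_force: [0.0, 0.1, -0.2]
finger_gap: -0.0
clock: 70.75
tcp_pos: [0.5975, -0.1808, 0.288]
orientation: [0.0, -0.701, 0.713, -0.001]
wrist_force: [0.2, -1.3, 5.0]
finger_gap: -0.0001
```

View pics/wrist35.png

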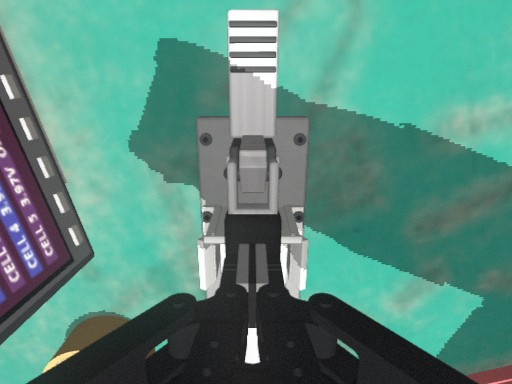

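View pics/scene35.png

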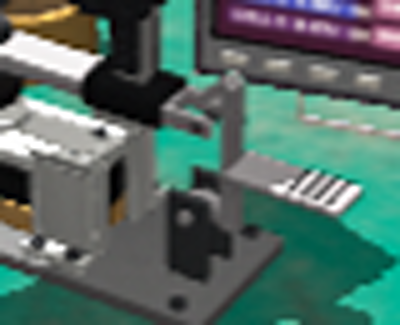

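```bash
python3 -m crank '[[0,0,1.5,0,0,0,0],[0,0,0,0,0,0,0],[0,0,-5,0,0,0,0],[0,0,-20,0,0,0,0],[0,0,-40,0,0,0,0],[0,0,-40,0,0,0,0],[0,0,-40,0,0,0,0],[0,0,-20,0,0,0,0.5]]' 40
python3 -m crank '[[0,0,0,0,0,0,1],[0,0,0,0,0,0,1],[0,0,0,0,0,0,1],[0,0,0,0,0,0,1],[0,0,0,0,0,0,1],[0,0,0,0,0,0,1],[0,0,0,0,0,0,1],[0,0,0,0,0,0,1]]' 40
python3 - <<'E'
from h import *
i=read_camera('wrist');cv2.imwrite('pics/wrist36.png',i)
s=read_camera('scene');cv2.imwrite('pics/scene36f.png',s)
a=cv2.imread('pics/scene0.png')[160:225,235:315];b=s[160:225,235:315]
cv2.imwrite('pics/m36.png',np.hstack([cv2.resize(x,None,fx=5,fy=5,interpolation=cv2.INTER_CUBIC) for x in(a,b)]))
E
```

```text
clock: 71.85
tcp_pos: [0.5973, -0.1804, 0.4533]
orientation: [0.001, -0.701, 0.713, -0.001]
wrist_force: [0.8, -0.4, 0.3]
finger_gap: 0.017
clock: 72.85
tcp_pos: [0.5973, -0.1806, 0.451]
orientation: [0.0, -0.701, 0.713, -0.0]
wrist_force: [-0.6, 0.1, -0.7]
finger_gap: 0.0857
```

View pics/m36.png

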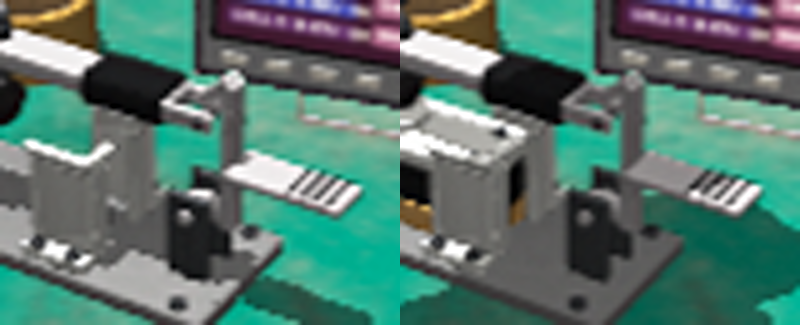

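View pics/scene36f.png

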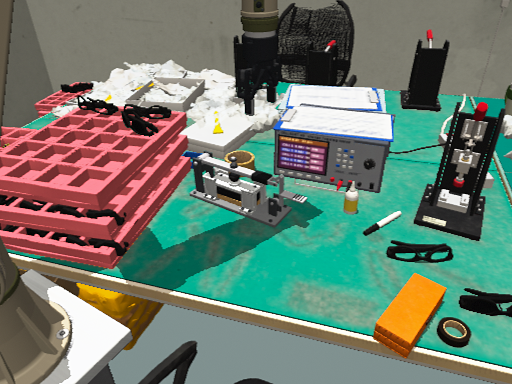

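View pics/wrist36.png

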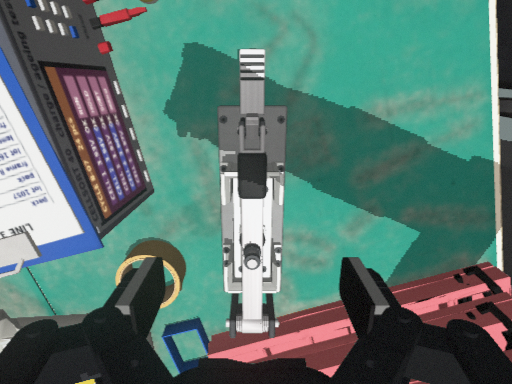

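```bash
python3 -c "
from workcell import *
print(hand_in())"
```

```text
the job is handed in; nothing more can be done
None
```

The clamp is loaded and latched, and I handed the job in at about 73 s on the robot's clock; `hand_in()` reported no verdict.

**What I did:** I pressed the catch and the bar swung open. Into the nest I laid the thick block, the single front, the stacked pair of fronts (three fronts in all), and the plate with its boss up. Then I pinched the bar's grip and led it down.

**The catch did not snap over the first time:** The pads slipped on the grip sleeve at 40 N. After I tightened the grip to 110 N and let go, the picture showed the tab still tilted, so the catch was only partly over the pin. I pushed the bar down once more from above with closed fingers, and it snapped home.

**Last checks:**
- **Catch and bar:** in the scene picture, the hook, tab and bar end stand at the same pixels as in the first latched picture.
- **Stack:** I measured the block within about 1.5 mm of the nest centre. The fronts and plate I judged only by eye, from pictures taken before the bar was shut; they looked flat and square between the guides.
- **Bystanders:** the bottle, bin and tape stand where they were.
- **Robot:** the gripper is open and clear, with its TCP about 0.45 m up, and the wrist force is near zero.

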